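# Lever open the gear case cover with the pry blade

## Robot

A 6-joint arm with a two-finger parallel gripper is mounted at the origin on the work surface. World frame = base frame: x ahead of the robot, y to its left, z up, the work surface at z = 0. Lengths are in m, angles in rad, forces in N, time in s.
With the tool pointing down it reaches from about 0.425 to 0.95 m from the base axis. Payload 3.5 kg.
Tool frame: the origin (TCP) lies at the very end of the fingers, on their centre line; the grasp point (between the pads) lies 19 mm behind it; z points along the fingers, y is the direction in which the jaws open and shut (so a half turn about z gives the same grasp; the last joint's range is limited). The gripper opens to 85 mm and grips with 20 to 120 N. Pads are 22 mm wide; open, the fingers measure 114 mm over their backs; the gripper's body (76 mm by 85 mm) begins 54 mm behind the grasp point. The pads swing forward as they close: fully open they stand 13 mm farther back than shut.
Start: joints at [-1.497, 0.286, 1.577, -0, 1.279, -0.15], TCP at [0.15, -0.658, 0.204] pointing down, gripper open.
Joint ranges: [-2.77, 2.77], [-0.9, 2.22], [0.21, 2.48], [-1.53, 4.67], [0.24, 2.81], [-2.84, 2.84]. Speed limits (rad/s): [2.79, 2.79, 3.14, 3.14, 3.14, 3.14].

## Interface

Orientations are given as a unit quaternion [x, y, z, w].
In Python, from plant import get_state, vision, ctrl, cut_out gives the robot as it stands.
- The arm moves only by the tool jog_arm, never from a script. Its argument "commands" is text: rows parted by semicolons, each of 6 numbers parted by spaces: the shift along the world's x, y, z in m, then the turn, a rotation vector about the world's x, y, z in rad. A call has 1 to 20 rows; each row is the pose to reach, as a shift and turn from the pose commanded when the call began; what a row does not reach only later rows make up. A row lasts 1/8 s, in which the tool goes at most 62.5 mm and 10.7 degrees, less where a joint would pass 70% of its speed; a pose out of reach is approached as far as the arm can. A call with a gripper value outside its range is refused whole. "gripper" is the opening in per cent of the stroke, from 0 (shut) to 100 (fully open), set as the call begins (left out, the last holds). The fingers move at their own pace and stop on an object; "grip_force" is the grip in N (left out, the last holds). Time passes only in rows, so rows that repeat a pose let the fingers close. It gives the time, the measured TCP pose, the force and the opening at its end, in the units of the state.
- get_state(): the state, without advancing time (a new reading comes with each control period).
- vision.read_camera(name): name is "side" or "top"; returns a dict with "frame" (384x512x3 uint8, red, green, blue), "z_map" (384x512 float32, m along the optical axis (not along the pixel's ray), 0 where there is no reading), "fx", "fy", "cx", "cy" (pixels), "R" (3x3) and "t" (3): a world point X has camera coordinates R X + t. Camera axes: x right, y down, z forward; pixel columns grow to the right and rows downward; lengths in m; the calibration is good to about 2 mm. A picture is of the moment at which its call begins.
- ctrl.sign_off(): hands the job in, once; it reports no verdict.
Trained networks look in the newest picture that a camera, given by its name, has taken for a name from the list of things; names that differ only in an ending like _2 or _b are one class to them, and where a whole thing is asked for, a point or a joint stands for the part that bears it (a point fixed in the world has none). Each returns a list of dicts, best first, with "conf" (0 to 1); they miss things now and then, are a little off and sometimes report something else, mostly with a low value. They report only what shows in the picture. A call takes as long as a camera call.
- cut_out(camera, query): "pixels" (384x512 bool, what is visible of it) and "box" ([centre column, centre row, width, height] in pixels, round what is visible of it).
The state is a dict: "time": time; "qpos": joint angles; "dq": joint speeds; "joint_efforts": joint torques, N m; "eef_pos": TCP position; "tcp_rot": TCP orientation; "contact_force": force on the tool from outside, world axes, zero at the start; "wrist_torque": the same for the moment, N m; "opening": opening from 0.0 (shut) to 1.0 (fully open).
Only numpy, scipy, OpenCV 4.12 (cv2) and the standard library are available. Lean on these libraries where they do the work, as an engineer would, in place of code of your own. Each camera call takes 0.05 s, during which the arm holds its last target.

## Task

Take the pry blade from its tray, slide it squarely about 25 mm into the pry slot under the lower edge of the sloping gear case cover, and lever the cover open with the blade until it stands at least 60 degrees open, then lay the blade flat back in its tray. Keep the gripper itself off the cover and leave the other things on the bench where they are.

Things in the scene. Friction and masses are not known exactly. Their poses are not given: they have to be found in the camera images.
- pry_grip (a point): Pry blade (180 mm, 120 g) lying level in the tray: black block handle 95 long, 20 wide, 34 mm tall, thin flat steel blade out of its end. Point in the handle, half-way up (17 mm over its underside), 30 mm back from its blade end, 65 mm from its butt, within 15 mm of the balance point. x to the blade tip, y across the 20 mm width, z up. Needs a firm grip (40 N or more) when levering.
- pry_tip (a point): Middle of the blade's end edge, 115 mm ahead (+x) of pry_grip, same axes and height. The blade is 26 mm wide (y), 4 mm thick (2 mm either side of this point) and clear for 75 mm behind the tip.
- tray: Fixed shallow steel tray, 270 mm (x) by 160 mm (y), floor 4 mm thick, rim 4 mm wide and 12 mm high. Origin at the centre of its underside, on the bench; z up. It stands to the left or right of the robot's reach.
- slot (a point): Mouth of the pry slot in the grey gear case (160 mm wide, fixed on a dark stand): 68 mm wide (y), 9 mm high (z), mid-way along the cover's lower edge, over a sill ledge jutting 12 mm; 32 mm deep, then hollow. Point: middle of the mouth, 166 mm above the bench. x into the slot, 35 degrees upward and away from the robot, so the blade enters at that slope, handle low; z square out of the shut cover.
- hinge (a point): Middle of the cover's hinge pin, at the upper far edge of the gear case: 127 mm along x and 7.5 mm along z from the slot point, same axes. The cover turns about y.
- cover_lip (a point): Middle of the free lower edge of the gear case cover, an aluminium plate 125 mm from hinge to edge, 156 mm wide, 6 mm thick (this point is half-way through the thickness; the underside is 3 mm below). It overhangs the slot mouth slightly (2 mm or so, and not below it).
- cover (a joint): Opening angle of the gear case cover in rad: 0 closed (it starts at 0 to 0.02), positive raises the lower edge up and away; stop at 1.7. The hinge is stiff: the edge needs 2 to 3 N to move, and the cover stays where it is left.
- vise: Bystander: small dark cast vise 130 mm by 120 mm holding a bronze worm gear upright, 160 mm tall in all, fixed. Origin at the centre of its underside.
- liner: Bystander: white acetal jaw liner, 100 x 40 x 16 mm, loose, in front of the gear case near the robot. Origin at its underside.
- rod_eye: Bystander: polished steel cylinder rod eye, 130 mm long, 52 mm across the eye, 28 mm high, loose. Origin at its underside.
- bracket: Bystander: red anodised angle bracket, 90 x 60 x 61 mm, loose. Origin at its underside.
- wrench: Bystander: steel wrench, 170 mm long, lying loose. Origin at its underside.
- bearing: Bystander: steel bearing ring 68 mm across, 18 mm high, loose. Origin at its underside.

How it is judged:
By the outcome, as a careful person would: the job done as asked, in the order asked, and still so for the second after the job is handed in, with the robot touching nothing.
It also fails if it takes over 72 s, if anything falls off the work surface, if the arm or the gripper's body presses on something with over 40 N, if the wrist force passes 120 N, or if a joint passes its speed limit or range.

## Working session

There is one attempt and no reset: what is moved stays moved. The work goes in short steps, Python scripts to look and compute and a tool call to move; the robot and the scene stay as the last step left them, time stands still between calls to the robot, and variables do not carry over. Pictures are saved under pics/ and viewed, and the job is handed in when it is done.

Besides the shell and the picture viewer there is one more tool, called after ">>>" as name(argument=value, ...) on one line, values as JSON. jog_arm: Moves the arm, as the interface text tells. Its arguments: {"type":"object","properties":{"commands":{"type":"string"},"gripper":{"type":"number"},"grip_force":{"type":"number"}},"required":["commands"]}

```bash
ls; mkdir -p pics; python3 - <<'E'
from plant import get_state, vision, ctrl, cut_out
import cv2,numpy as np
s=get_state();print(s)
for n in("side","top"):
    c=vision.read_camera(n)
    cv2.imwrite(f"pics/{n}0.png",cv2.resize(c["frame"][:,:,::-1],(768,576)))
    np.savez(f"{n}0.npz",**c)
    print(n,c["fx"],c["cx"],c["cy"],c["R"],c["t"])
    for q in("pry_grip","tray","cover","vise","liner","rod_eye","bracket","wrench","bearing"):
        for r in cut_out(n,q)[:2]: print(n,q,round(r["conf"],2),np.round(r["box"]))
print(get_state()["time"])
E
```

```text
pics
{'time': 0.0, 'qpos': array([-1.49696057e+00,  2.87192897e-01,  1.57815600e+00,  1.98510684e-05,
        1.27857514e+00, -1.49996610e-01]), 'dq': array([ 0.00128768, -0.00245789, -0.00200467,  0.00022263, -0.00053126,
       -0.00078278]), 'joint_efforts': array([-2.53379831e-04, -4.05982876e+01, -2.92626232e+01, -1.25147258e-04,
        5.93967721e-03, -5.21090286e-06]), 'eef_pos': array([ 0.14981212, -0.65744269,  0.20254045]), 'tcp_rot': array([ 9.93743563e-01,  1.11679772e-01,  5.38737835e-05, -1.16448347e-03]), 'contact_force': array([-0.76177433,  0.11387104,  0.02205164]), 'wrist_torque': array([-0.03542715,  0.01145029, -0.03586501]), 'opening': 1.0012317180625236}
side 451.616357647553 259.5953394654095 180.97945199242054 [[-0.92267525 -0.38557523 -0.00145567]
 [-0.24630256  0.59229426 -0.76715224]
 [ 0.29665708 -0.70747385 -0.64146342]] [0.52506967 0.27880908 1.4409449 ]
side pry_grip 0.73 [246. 289.  59.  24.]
side tray 0.8 [250. 300. 101.  64.]
side tray 0.44 [249. 291.  64.  26.]
side cover 0.6 [229. 160.  41.  44.]
side vise 0.68 [315. 165.  32.  46.]
side liner 0.
[... 197 characters left out ...]
4 [230. 161.  44.  45.]
side bearing 0.44 [305. 145.  11.   8.]
top 411.1905152773087 260.00271838892536 196.70858315970466 [[ 0.01901947 -0.99970669 -0.01499317]
 [-0.98863447 -0.01656783 -0.14942354]
 [ 0.14913131  0.01766472 -0.9886596 ]] [-0.00510106  0.60800736  1.32117578]
top pry_grip 0.21 [368. 248.  60.  42.]
top tray 0.77 [168. 239.  52.  84.]
top cover 0.86 [272. 163.  49.  36.]
top vise 0.98 [369. 248.  60.  43.]
top liner 0.74 [275. 257.  16.  28.]
top rod_eye 0.87 [190. 155.  27.  38.]
top rod_eye 0.34 [341. 162.  35.  24.]
top bracket 0.93 [341. 164.  34.  24.]
top wrench 0.8 [113. 211.  45.  34.]
top wrench 0.47 [172. 234.   7.  53.]
top bearing 0.55 [411. 215.  17.  18.]
1.0
```

View pics/side0.png

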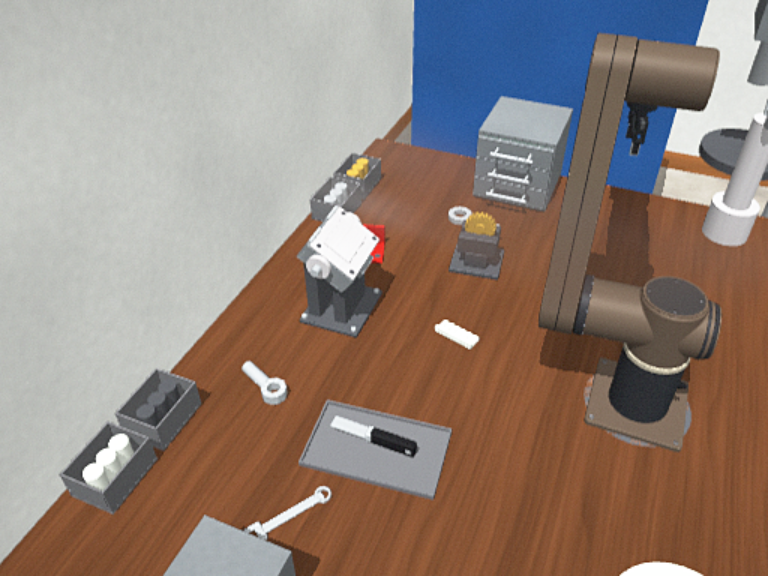

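View pics/top0.png

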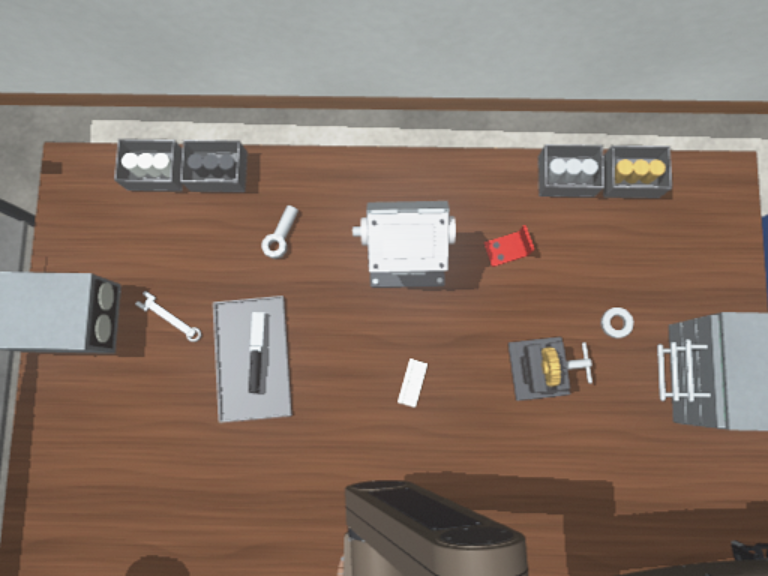

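Top view: tray on the left with the blade at (257,350) in the 768-px picture, tip away from the robot. The gear case is at (408,240), the liner at (412,382) and the vise at (543,368). Next I'll measure from the depth maps.

```bash
cat > h.py <<'E'
import numpy as np,cv2
def load(n): return dict(np.load(n))
def cloud(c):
    z=c["z_map"].astype(float);v,u=np.mgrid[:z.shape[0],:z.shape[1]]
    P=np.stack([(u-c["cx"])*z/c["fx"],(v-c["cy"])*z/c["fy"],z],-1)
    return (P-c["t"])@c["R"]   # R^T (P-t)
def proj(c,X):
    p=np.asarray(X)@c["R"].T+c["t"];return np.stack([p[...,0]/p[...,2]*c["fx"]+c["cx"],p[...,1]/p[...,2]*c["fy"]+c["cy"]],-1)
E
python3 - <<'E'
from h import *
np.set_printoptions(precision=4,suppress=True)
for n,b in(("top",(140,180,64,120)),("side",(195,260,115,85))):
    c=load(n+"0.npz");X=cloud(c);f=c["frame"].astype(int)
    x,y,w,h=b;S=np.s_[y:y+h,x:x+w];Q=X[S].reshape(-1,3);g=f[S].reshape(-1,3)
    inb=(Q[:,2]>-0.02)&(Q[:,2]<.08)
    # handle black, blade bright
    for nm,m in(("handle",(g.max(1)<60)&(Q[:,2]>.018)),("blade",(g.min(1)>165)&(Q[:,2]>.012)),("trayfl",(abs(g-g.mean(1,keepdims=True)).max(1)<12)&(Q[:,2]<.01)&(g.mean(1)>80))):
        q=Q[m&inb]; 
        if len(q)<5: print(n,nm,len(q));continue
        r=cv2.minAreaRect((q[:,:2]*1000).astype(np.float32))
        print(n,nm,len(q),"c",q.mean(0),"z10/50/90",np.percentile(q[:,2],[10,50,90]),"rect",r)
    big=cv2.resize(c["frame"][S][:,:,::-1],None,fx=5,fy=5,interpolation=cv2.INTER_CUBIC);cv2.imwrite(f"pics/z_{n}_tray.png",big[:600,:800])
for n,b in(("top",(225,125,90,75)),("side",(190,130,75,95))):
    c=load(n+"0.npz");x,y,w,h=b
    cv2.imwrite(f"pics/z_{n}_case.png",cv2.resize(c["frame"][y:y+h,x:x+w][:,:,::-1],None,fx=6,fy=6,interpolation=cv2.INTER_CUBIC))
E
```

```text
top handle 40 c [0.4384 0.2936 0.0337] z10/50/90 [0.0283 0.0341 0.0379] rect ((433.71044921875, 293.94110107421875), (5.559945106506348, 85.32347869873047), 88.11580657958984)
top blade 230 c [0.5117 0.3052 0.0217] z10/50/90 [0.0141 0.0218 0.0277] rect ((466.83892822265625, 312.8184509277344), (267.33056640625, 149.05548095703125), 6.208221435546875)
top trayfl 3167 c [0.4628 0.3186 0.0037] z10/50/90 [-0.0001  0.0038  0.0075] rect ((466.03594970703125, 318.48809814453125), (272.86578369140625, 167.73731994628906), 6.646814823150635)
side handle 239 c [0.4316 0.3105 0.0334] z10/50/90 [0.0224 0.0354 0.0405] rect ((431.640869140625, 308.3545227050781), (18.51860809326172, 89.6532974243164), 88.69837951660156)
side blade 236 c [0.5196 0.3087 0.0238] z10/50/90 [0.0191 0.0236 0.0292] rect ((456.8680114746094, 385.13494873046875), (266.6073913574219, 222.01889038085938), 6.606600761413574)
side trayfl 3477 c [0.4645 0.3316 0.0049] z10/50/90 [0.0017 0.005  0.0082] rect ((459.2264099121094, 367.9454650878906), (270.3962097167969, 267.4453125), 6.654931545257568)
```

```bash
python3 - <<'E'
from h import *
a=[cv2.imread(f"pics/z_{n}_{k}.png") for n in("top","side") for k in("tray","case")]
a=[cv2.resize(i,(400,300)) if 0 else cv2.copyMakeBorder(cv2.resize(i,None,fx=min(400/i.shape[1],300/i.shape[0]),fy=min(400/i.shape[1],300/i.shape[0])),0,0,0,0,0) for i in a]
o=np.zeros((600,800,3),np.uint8)
for k,i in enumerate(a): o[(k//2)*300:(k//2)*300+i.shape[0],(k%2)*400:(k%2)*400+i.shape[1]]=i
cv2.imwrite("pics/mosaic.png",o)
E
```

```text
(no output)
```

View pics/mosaic.png

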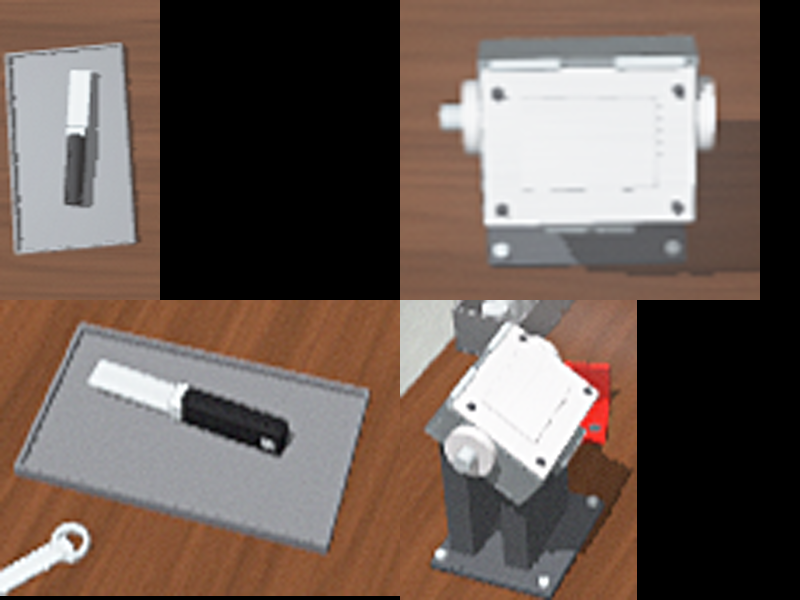

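The side crop shows the blade lying level in the tray with its tip away from the robot. The cover is shut and the case yaw is small. I'll fit both poses.

```bash
cat > fit.py <<'E'
from h import *
from scipy.optimize import minimize
np.set_printoptions(precision=4,suppress=True)
cams={n:load(n+"0.npz") for n in("top","side")}
# ---- blade silhouette fit with soft labels
def box(x0,x1,w,z0,z1): return np.array([[x,y,z] for x in(x0,x1) for y in(-w/2,w/2) for z in(z0,z1)])
def hullmask(c,P,sh,off,S=8):
    p=(proj(c,P)-off)*S+ S/2
    m=np.zeros((sh[0]*S,sh[1]*S),np.uint8);h=cv2.convexHull(np.round(p).astype(np.int32));cv2.fillConvexPoly(m,h,1)
    return cv2.resize(m.astype(np.float32),(sh[1],sh[0]),interpolation=cv2.INTER_AREA)
boxes={"top":(150,185,45,95),"side":(205,265,85,45)}
def resid(p,names,ret=False):
    x,y,a=p;Rz=np.array([[np.cos(a),-np.sin(a),0],[np.sin(a),np.cos(a),0],[0,0,1]]);e=0
    for n in names:
        c=cams[n];u,v,w,h=boxes[n];f=c["frame"][v:v+h,u:u+w].astype(float).mean(2)
        H=box(-.065,.030,.020,.004,.038)@Rz.T+[x,y,0];B=box(.04,.115,.026,.019,.023)@Rz.T+[x,y,0]
        mh=hullmask(c,H,(h,w),(u,v));mb=hullmask(c,B,(h,w),(u,v))
        d=np.clip((130-f)/90,0,1);b=np.clip((f-175)/60,0,1)   # dark / bright
        wgt=1.0
        e+=((mb-b)**2).sum()
        if n=="side": e+=((mh-d)**2).sum()
        else: e+=((mh-np.clip((75-f)/40,0,1))**2).sum()
    return e
if __name__=="__main__":
  for names in(("top",),("side",),("top","side")):
    best=None
    for a0 in(-.1,0,.1):
        r=minimize(resid,[.46,.306,a0],args=(names,),method="Nelder-Mead",options=dict(initial_simplex=np.array([.46,.306,a0])+np.array([[0,0,0],[.01,0,0],[0,.01,0],[0,0,.06]])))
        if best is None or r.fun<best.fun:best=r
    print(names,best.x,best.fun)
  # ---- cover
  for n,b in(("top",(225,125,90,75)),("side",(190,130,75,95))):
    c=cams[n];X=cloud(c);x,y,w,h=b;Q=X[y:y+h,x:x+w].reshape(-1,3);g=c["frame"][y:y+h,x:x+w].reshape(-1,3).min(1)
    m=(g>190)&(Q[:,2]>.15)&(Q[:,2]<.3)&(Q[:,0]>.5);q=Q[m]
    for _ in range(6):
        ce=q.mean(0);nn=np.linalg.svd(q-ce,full_matrices=False)[2][2];nn*=np.sign(nn[2]);q=Q[m&(abs((Q-ce)@nn)<.006)]
    ez=nn;print(n,len(q),"c",ce,"n",nn,"slope",np.degrees(np.arccos(nn[2])),"yaw",np.degrees(np.arctan2(-nn[1],-nn[0])))
    yaw=np.arctan2(-nn[1],-nn[0]);ex=np.array([np.cos(yaw)*np.cos(np.radians(35)),np.sin(yaw)*np.cos(np.radians(35)),np.sin(np.radians(35))]);ey=np.cross(nn,ex)
    r=cv2.minAreaRect((np.c_[(q-ce)@ex,(q-ce)@ey]*1000).astype(np.float32));print("rect",r)
    ctr=ce+ex*r[0][0]/1000+ey*r[0][1]/1000;print("centre",ctr)
E
python3 fit.py
```

```text
('top',) [ 0.4539  0.3053 -0.0039] 290.38169222608025
('side',) [ 0.4515  0.3049 -0.0201] 263.29702535579554
('top', 'side') [ 0.4515  0.3045 -0.0026] 563.9767373301397
top 2061 c [ 0.6928 -0.0307  0.2147] n [-0.5715 -0.0194  0.8204] slope 34.87581170303482 yaw 1.9422733072824303
rect ((-1.6254653930664062, -0.19516754150390625), (131.05007934570312, 182.73760986328125), 1.4319384098052979)
centre [ 0.6915 -0.031   0.2137]
side 1184 c [ 0.69   -0.0213  0.2146] n [-0.5735 -0.0153  0.8191] slope 35.009900773350275 yaw 1.525268029119271
rect ((-0.3562431335449219, -4.8771209716796875), (129.56927490234375, 186.10374450683594), 0.5883331298828125)
centre [ 0.6899 -0.0262  0.2144]
```

```bash
python3 - <<'E'
from fit import *
c=cams["top"]
f=c["frame"].astype(int)
for r in(215,225,240,250): print(r,[tuple(f[r,k]) for k in range(160,182,1)] if r==225 else f[r,160:182].mean(1).astype(int))
f=cams["side"]["frame"].astype(int)
for k in(230,260): print(k,f[272:305,k].mean(1).astype(int))
# cover cols
f=c["frame"].astype(int)
print(f[125:200,272].mean(1).astype(int))
print(f[160,240:305].mean(1).astype(int))
E
```

```text
215 [186 185 187 186 185 185 184 211 239 243 242 241 241 242 245 224 126 107
 105 154 185 184]
225 [(np.int64(185), np.int64(189), np.int64(194)), (np.int64(183), np.int64(187), np.int64(192)), (np.int64(182), np.int64(186), np.int64(191)), (np.int64(182), np.int64(187), np.int64(192)), (np.int64(183), np.int64(187), np.int64(192)), (np.int64(181), np.int64(185), np.int64(190)), (np.int64(178), np.int64(182), np.int64(187)), (np.int64(225), np.int64(230), np.int64(233)), (np.int64(241), np.int64(245), np.int64(246)), (np.int64(239), np.int64(243), np.int64(244)), (np.int64(239), np.int64(242), np.int64(243)), (np.int64(238), np.int64(242), np.int64(243)), (np.int64(239), np.int64(243), np.int64(244)), (np.int64(241), np.int64(244), np.int64(245)), (np.int64(236), np.int64(242), np.int64(244)), (np.int64(180), np.int64(188), np.int64(193)), (np.int64(103), np.int64(103), np.int64(108)), (np.int64(109), np.int64(110), np.int64(113)), (np.int64(106), np.int64(107), np.int64(110)), (np.int64(152), np.int64(155), np.int64(159)), (np.int64(184), np.int64(188), np.int64(193)), (np.int64(180
[... 372 characters left out ...]
 98  93  88 140 140 110 147 164 160 158 159 158 160 162 175 119  27
  39  40  42  53  41  29  34  34  17  41 131 165 160 156 157]
[108 105 105 110 108 105 100 104 103 120 129 130 130 130 146 170 162 245
 242 240 239 239 240 238 233 239 239 238 240 239 239 240 240 240 238 240
 240 240 241 240 241 241 241 240 240 240 238 239 240 239 240 240 238 239
 242 224 145 126 101  94  94  95  95  93  94  92  79  76  97 101  99 101
 102 102 101]
[137 199 222 219 199 216 240 241 241 241 241 241 241 240 240 241 241 241
 241 241 241 241 241 241 241 241 241 241 241 241 241 240 240 240 240 240
 240 239 239 239 239 239 239 239 239 238 239 239 236 220 226 239 239 239
 239 239 240 244 219 164 203 203 188 135  78]
```

```bash
cat > fit2.py <<'E'
from fit import *
def soft(f,lo,hi): return np.clip((f-lo)/(hi-lo),0,1)
def Rz(a): return np.array([[np.cos(a),-np.sin(a),0],[np.sin(a),np.cos(a),0],[0,0,1]])
def e_blade(p,names):
    x,y,a=p;e=0
    for n in names:
        c=cams[n];u,v,w,h=boxes[n];f=c["frame"][v:v+h,u:u+w].astype(float).mean(2)
        H=box(-.065,.030,.020,.004,.038)@Rz(a).T+[x,y,0];B=box(.04,.115,.026,.019,.023)@Rz(a).T+[x,y,0]
        mh=hullmask(c,H,(h,w),(u,v));mb=hullmask(c,B,(h,w),(u,v))
        b=soft(f,188,240) if n=="top" else soft(f,163,243)
        d=1-soft(f,*((92,185) if n=="top" else (45,155)))
        # only score near the thing
        near=cv2.dilate(((mh+mb)>0).astype(np.uint8),np.ones((5,5)))
        keep=np.ones_like(f); 
        if n=="top": d=1-soft(f,90,112)
        e+=(((mb-b)**2)).sum()+((mh-d)**2).sum()
    return e
cb={"top":(240,130,66,60),"side":(200,130,60,75)}
th=np.radians(35)
def caseR(a): return Rz(a)@np.array([[np.cos(th),0,-np.sin(th)],[0,1,0],[np.sin(th),0,np.cos(th)]])
def e_cover(p,names,x0=.002):
    x,y,a,L=p;e=0
    for n in names:
        c=cams[n];u,v,w,h=cb[n];f=c["frame"][v:v+h,u:u+w].astype(float).mean(2)
        P=np.array([[xx,yy,.0105] for xx in(x0,x0+L) for yy in(-.078,.078)])@caseR(a).T+[x,y,.166]
        m=hullmask(c,P,(h,w),(u,v));b=soft(f,185,235)
        near=cv2.dilate((m>0).astype(np.uint8),np.ones((5,5)))
        e+=((m-b)**2*near).sum()
    return e
def nm(fn,x0,d,args):
    s=np.vstack([x0]+[np.array(x0)+np.eye(len(x0))[i]*d[i] for i in range(len(x0))])
    return minimize(fn,x0,args=args,method="Nelder-Mead",options=dict(initial_simplex=s,xatol=1e-5,maxiter=600))
if __name__=="__main__":
  for names in(("top",),("side",),("top","side")):
    r=min((nm(e_blade,[.455,.305,a0],[.01,.01,.05],(names,)) for a0 in(-.08,0,.06)),key=lambda r:r.fun)
    print("blade",names,r.x,r.fun); pb=r.x
    r=min((nm(e_cover,[.64,-.025,a0,.125],[.01,.01,.03,.004],(names,)) for a0 in(-.03,.03)),key=lambda r:r.fun)
    print("cover",names,r.x,r.fun); pc=r.x
  out=[]
  for n in cams:
    c=cams[n];S=6
    for (u,v,w,h),polys in((boxes[n],[box(-.065,.030,.020,.004,.038)@Rz(pb[2]).T+[*pb[:2],0],box(.04,.115,.026,.019,.023)@Rz(pb[2]).T+[*pb[:2],0]]),(cb[n],[np.array([[xx,yy,.0105] for xx in(.002,.002+pc[3]) for yy in(-.078,.078)])@caseR(pc[2]).T+[*pc[:2],.166]])):
        im=cv2.resize(c["frame"][v:v+h,u:u+w][:,:,::-1],None,fx=S,fy=S,interpolation=cv2.INTER_NEAREST)
        for P in polys: cv2.polylines(im,[cv2.convexHull(np.round((proj(c,P)-[u,v])*S+S/2).astype(np.int32))],True,(0,0,255),1)
        out.append(im)
  o=np.zeros((600,800,3),np.uint8);k=0
  pos=[(0,0,400,300),(400,0,400,300),(0,300,400,300),(400,300,400,300)]
  for im,(X,Y,W,H) in zip(out,pos):
    s=min(W/im.shape[1],H/im.shape[0]);im=cv2.resize(im,None,fx=s,fy=s,interpolation=cv2.INTER_AREA);o[Y:Y+im.shape[0],X:X+im.shape[1]]=im
  cv2.imwrite("pics/fit.png",o)
E
python3 fit2.py
```

```text
blade ('top',) [0.4537 0.3031 0.0207] 511.4419731336508
cover ('top',) [ 0.644  -0.0312  0.0412  0.1202] 145.02590208333334
blade ('side',) [ 0.4513  0.3047 -0.015 ] 392.9836061072371
cover ('side',) [ 0.6433 -0.0292  0.0246  0.1278] 101.98947999131944
blade ('top', 'side') [0.4518 0.3034 0.0066] 919.2865573740828
cover ('top', 'side') [ 0.6444 -0.0307  0.032   0.127 ] 255.1246037326389
```

View pics/fit.png

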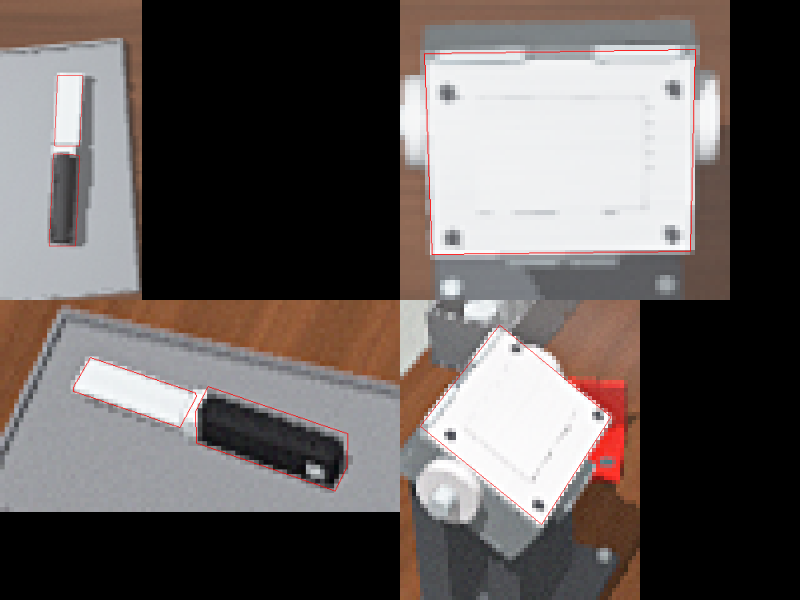

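```bash
cat > fit3.py <<'E'
from fit2 import *
def e_b(p,names):
    x,y,a=p;e=0
    for n in names:
        c=cams[n];u,v,w,h=boxes[n];f=c["frame"][v:v+h,u:u+w].astype(float).mean(2)
        B=box(.042,.115,.026,.019,.023)@Rz(a).T+[x,y,0]
        mb=hullmask(c,B,(h,w),(u,v))
        N=hullmask(c,box(.048,.125,.045,.019,.023)@Rz(a).T+[x,y,0],(h,w),(u,v))
        b=soft(f,190,238) if n=="top" else soft(f,165,240)
        e+=(((mb-b)**2)*N).sum()-0.3*(b*N).sum()*0
        if n=="side":
            H=box(-.065,.030,.020,.004,.038)@Rz(a).T+[x,y,0];mh=hullmask(c,H,(h,w),(u,v))
            N=hullmask(c,box(-.075,.02,.036,.004,.046)@Rz(a).T+[x,y,0],(h,w),(u,v))
            hb=(1-soft(f,45,150)); e+=((mh-hb)**2*N).sum()
    return e
def e_c(p,names,x0=.002):
    x,y,a=p;e=0
    for n in names:
        c=cams[n];u,v,w,h=cb[n];f=c["frame"][v:v+h,u:u+w].astype(float).mean(2)
        q=lambda xa,xb,W:hullmask(c,np.array([[xx,yy,.0105] for xx in(xa,xb) for yy in(-W,W)])@caseR(a).T+[x,y,.166],(h,w),(u,v))
        m=q(x0,x0+.125,.078);N=q(x0-.010,x0+.105,.083);b=soft(f,190 if n=="top" else 175,236)
        e+=((m-b)**2*N).sum()
    return e
if __name__=="__main__":
  for names in(("top",),("side",),("top","side")):
    r=min((nm(e_b,[.452,.304,a0],[.006,.006,.04],(names,)) for a0 in(-.05,0.01,.04)),key=lambda r:r.fun);print("blade",names,r.x,r.fun)
    r=min((nm(e_c,[.644,-.03,a0],[.006,.006,.03],(names,)) for a0 in(-.01,.03,.05)),key=lambda r:r.fun);print("cover",names,r.x,r.fun)
  for n in cams: print(n,-cams[n]["R"].T@cams[n]["t"])
E
python3 fit3.py
```

```text
blade ('top',) [ 0.4541  0.3051 -0.0009] 0.7465906967351464
cover ('top',) [ 0.6445 -0.0313  0.0468] 67.22489712063542
blade ('side',) [ 0.453   0.305  -0.0193] 44.471264497693426
cover ('side',) [ 0.6428 -0.0277  0.0276] 38.24641302474925
blade ('top', 'side') [ 0.4531  0.3049 -0.0066] 49.34335158380772
cover ('top', 'side') [ 0.6443 -0.0303  0.0345] 116.0497691322713
top [ 0.4042 -0.0184  1.397 ]
side [0.1257 1.0567 1.139 ]
```

```bash
python3 - <<'E'
from fit3 import *
def ray(c,u,v):
    d=np.array([(u-c["cx"])/c["fx"],(v-c["cy"])/c["fy"],1])@c["R"];return -c["R"].T@c["t"],d
n0=caseR(.033)[:,2];p0=np.array([.644,-.03,.166])+n0*.0105
def hit(c,u,v):
    o,d=ray(c,u,v);return o+d*((p0-o)@n0/(d@n0))
c=cams["top"];f=c["frame"].astype(float).mean(2)
def cross(line,lo):  # last idx where >lo going outward
    k=np.where(line>lo)[0][-1];return k+(line[k]-lo)/(line[k]-line[k+1])
pts=np.array([hit(c,u,175+cross(f[175:188,u],190)) for u in range(252,294)])
print("lower edge slope top",np.polyfit(pts[:,1],pts[:,0],1), pts[:3],pts[-3:])
L=np.array([hit(c,255-cross(f[v,255:240:-1],195),v) for v in list(range(168,179))]);print("left",np.polyfit(L[:,0],L[:,1],1),L.mean(0))
Rr=np.array([hit(c,285+cross(f[v,285:302],195),v) for v in list(range(150,179))]);print("right",np.polyfit(Rr[:,0],Rr[:,1],1),Rr.mean(0))
E
```

```text
lower edge slope top [-0.0471  0.6378] [[0.6368 0.0286 0.1751]
 [0.6368 0.0256 0.1751]
 [0.6369 0.0225 0.1751]] [[ 0.642  -0.0891  0.1761]
 [ 0.6421 -0.0921  0.176 ]
 [ 0.6421 -0.0952  0.176 ]]
left [0.0075 0.0426] [0.6573 0.0475 0.1899]Traceback (most recent call last):
  File "<stdin>", line 13, in <module>
  File "<stdin>", line 9, in cross
IndexError: index 17 is out of bounds for axis 0 with size 17
```

Blade grip is at about (0.4535, 0.305), yaw about -0.01. The slot is at about (0.644, -0.030), yaw about 0.037; both cameras agree on the angle between the two. Now I'll move towards the tray, staying high.

>>> jog_arm(commands="0 0 0.05 0 0 0; 0.03 0.02 0.1 0 0 0; 0.07 0.05 0.15 0 0 0; 0.11 0.09 0.2 0 0 -0.02; 0.16 0.13 0.22 0 0 -0.04; 0.2 0.17 0.22 0 0 -0.05; 0.24 0.21 0.22 0 0 -0.06; 0.28 0.25 0.22 0 0 -0.08; 0.32 0.29 0.22 0 0 -0.1; 0.35 0.34 0.22 0 0 -0.11; 0.37 0.39 0.22 0 0 -0.12; 0.39 0.44 0.22 0 0 -0.14; 0.41 0.49 0.22 0 0 -0.16; 0.43 0.54 0.22 0 0 -0.17; 0.44 0.59 0.22 0 0 -0.18; 0.45 0.64 0.22 0 0 -0.2; 0.43 0.69 0.22 0 0 -0.21; 0.41 0.74 0.22 0 0 -0.22; 0.385 0.79 0.22 0 0 -0.23; 0.36 0.84 0.2 0 0 -0.234", gripper=100, grip_force=70)

```text
time: 3.5
eef_pos: [0.5095, 0.1835, 0.4059]
tcp_rot: [1.0, -0.005, 0.002, -0.0]
contact_force: [0.7, -0.0, 0.3]
opening: 1.001
```

```bash
cat > log.py <<'E'
from plant import get_state
import numpy as np,json
from scipy.spatial.transform import Rotation as R
np.set_printoptions(precision=4,suppress=True)
s=get_state()
open("log.txt","a").write(json.dumps([list(map(float,s[k])) for k in("qpos","eef_pos","tcp_rot")])+"\n")
print("t",s["time"],"q",s["qpos"],"p",s["eef_pos"],"\nR",R.from_quat(s["tcp_rot"]).as_matrix().ravel(),"F",s["contact_force"],"T",s["wrist_torque"],"open",s["opening"])
E
python3 log.py
```

```text
t 3.5 q [ 0.1581 -0.0952  1.6277  0.0001  1.6044  1.7394] p [0.5095 0.1835 0.4059] 
R [ 0.9999 -0.0105  0.0046 -0.0105 -0.9999  0.0009  0.0046 -0.0009 -1.    ] F [ 0.6658 -0.0058  0.2648] T [ 0.0026  0.0261 -0.0206] open 1.0012767950460697
```

>>> jog_arm(commands="-0.02 0.03 -0.04 0 0.1 0; -0.03 0.06 -0.08 0 0.2 0; -0.03 0.08 -0.12 0 0.35 0; -0.03 0.1 -0.16 0 0.5 0; -0.03 0.1 -0.16 0 0.5 0; -0.03 0.1 -0.16 0 0.5 0")

```text
time: 4.25
eef_pos: [0.4802, 0.2818, 0.2452]
tcp_rot: [0.969, -0.005, -0.246, 0.001]
contact_force: [-0.2, 0.1, 0.3]
opening: 1.0
```

```bash
python3 log.py
```

```text
t 4.25 q [0.281  0.2789 1.5717 0.1357 1.7705 1.8561] p [0.4802 0.2818 0.2452] 
R [ 0.8785 -0.0088 -0.4776 -0.0099 -1.      0.0002 -0.4776  0.0046 -0.8786] F [-0.2411  0.0783  0.2974] T [ 0.0052 -0.1404 -0.0192] open 1.0003453908760056
```

>>> jog_arm(commands="-0.01 0.02 -0.02 0 -0.15 0; -0.02 0.02 -0.06 0 -0.3 0; -0.025 0.023 -0.08 0 -0.45 0; -0.025 0.023 -0.08 0 -0.5 0; -0.025 0.023 -0.08 0 -0.5 0; -0.025 0.023 -0.08 0 -0.5 0")

```text
time: 5.0
eef_pos: [0.4564, 0.3052, 0.1675]
tcp_rot: [1.0, -0.005, 0.003, -0.001]
contact_force: [0.8, -0.2, -0.4]
opening: 0.996
```

```bash
python3 log.py; cat log.txt; python3 - <<'E'
from plant import get_state
s=get_state();print(list(s["qpos"]),list(s["eef_pos"]))
E
```

```text
t 5.0 q [0.4045 0.039  1.9257 0.0001 1.1709 1.9859] p [0.4564 0.3052 0.1675] 
R [ 0.9999 -0.0107  0.0055 -0.0107 -0.9999  0.0025  0.0055 -0.0026 -1.    ] F [ 0.7533 -0.2242 -0.421 ] T [ 0.0387  0.0193 -0.0214] open 0.9956596722959277
[[0.15812946778845655, -0.09524120292084953, 1.6277395147038554, 0.00014564356267898063, 1.6043722436761552, 1.739433877396248], [0.509514197495634, 0.18346309932997001, 0.40593076446868975], [0.9999834214149323, -0.005251386180728359, 0.0023177664430454985, -0.0004558477622426452]]
[[0.2809900238696314, 0.2789137500116523, 1.5717244696779085, 0.13572579351204142, 1.7704746343083766, 1.8561142245037976], [0.48021862069998167, 0.28181664914586746, 0.24515937910859362], [0.9691508630008666, -0.004814442485147618, -0.2464186246882517, 0.001134590226965957]]
[[0.4044596555208188, 0.038972707040794106, 1.9256884050777385, 0.00013901238920532838, 1.170855891810917, 1.9859006142922562], [0.45643544390586327, 0.305175917803289, 0.16754332462564137], [0.9999810769709221, -0.005349134473634456, 0.0027607728361816555, -0.0012690917243947753]]
[np.float64(0.4044596555208188), np.float64(0.038972707040794106), np.float64(1.9256884050777385), np.float64(0.00013901238920532838), np.float64(1.170855891810917), np.float64(1.9859006142922562)] [np.float64(0.45643544390586327), np.float64(0.305175917803289), np.float64(0.16754332462564137)]
```

```bash
cat > kin.py <<'E'
import json,numpy as np
from scipy.optimize import least_squares
from scipy.spatial.transform import Rotation as R
np.set_printoptions(precision=4,suppress=True)
def M(r,t): m=np.eye(4);m[:3,:3]=r;m[:3,3]=t;return m
Ry=lambda a:R.from_rotvec([0,a,0]).as_matrix();Rz=lambda a:R.from_rotvec([0,0,a]).as_matrix()
def fk(q,P):
    h,a1,d,L2,e,L3,d6=P;Z=[0,0,0]
    T=M(Rz(q[0]),Z)@M(Ry(q[1]),[a1,d,h])@M(Ry(q[2]),[0,0,L2])@M(Rz(q[3]),[e,0,L3])@M(Ry(q[4]),Z)@M(Rz(q[5]-np.pi/2),[0,0,d6])
    return T
D=[json.loads(l) for l in open("log.txt")]+[[[-1.49696057e+00,2.87192897e-01,1.57815600e+00,0,1.27857514e+00,-1.49996610e-01],[.14981,-.65744,.20254],[.993743,.11168,0,-.00116]]]
def fit():
    P0=np.array([.3,0,.1,.45,0,.45,.25])
    f=lambda P:np.concatenate([(fk(q,P)[:3,3]-p)*1000 for q,p,_ in D]+[(P-P0)*.5])
    r=least_squares(f,P0);return r
P=fit().x
lo=np.array([-2.77,-.9,.21,-1.53,.24,-2.84]);hi=np.array([2.77,2.22,2.48,4.67,2.81,2.84])
def ik(T,q0):
    def f(q):
        A=fk(q,P);return np.r_[(A[:3,3]-T[:3,3])*10,R.from_matrix(A[:3,:3].T@T[:3,:3]).as_rotvec()*3]
    r=least_squares(f,np.clip(q0,lo+.01,hi-.01),bounds=(lo,hi));return r.x,np.abs(r.fun).max()
if __name__=="__main__":
    r=fit();print(P,"res",np.round(r.fun[:-7],2))
    for q,p,o in D: print(R.from_matrix(fk(q,P)[:3,:3].T@R.from_quat(o).as_matrix()).as_rotvec())
E
cat > plan.py <<'E'
from kin import *
a=.037;th=np.radians(35);S=np.array([.6436,-.030,.166])
C=Rz(a)@np.array([[np.cos(th),0,-np.sin(th)],[0,1,0],[np.sin(th),0,np.cos(th)]])
Hg=S+C@[.127,0,.0075]
def toolpose(ins,theta,phi,dx=0,dz=.007):
    """blade frame pose: grip at ins-0.115 from slot; rotated opening theta about hinge. phi=tool tilt vs handle; dz grasp point above handle mid"""
    g=S+C@[ins-.115+dx,0,0]
    Rb=C.copy();
    Q=R.from_rotvec(C[:,1]*theta).as_matrix()  # + about y lowers x..: check
    g=Hg+Q@(g-Hg);Rb=Q@Rb
    Rt=Rb@Ry(phi)@np.diag([1,-1,-1.])
    gp=g+Rb[:,2]*dz
    T=M(Rt,gp+Rt[:,2]*.019);return T
if __name__=="__main__":
    for phi in (-.3,0,.3):
        q=np.array([-.15,0.,2.,0,1.2,1.5])
        for ins,t in((-.08,0),(-.03,0),(0,0),(.025,0),(.025,.3),(.025,.6),(.025,.9),(.025,1.15),(-.03,1.15)):
            T=toolpose(ins,t,phi);q,e=ik(T,q);print(phi,ins,t,T[:3,3],"q",q,"err",round(e,4))
E
python3 kin.py; python3 plan.py
```

```text
[ 0.2403 -0.      0.1009  0.443   0.0206  0.5725  0.2767] res [-0.  0. -0. -0.  0. -0. -0.  0. -0. -0. -0.  0.]
[-0.      0.      3.1416]
[0.     0.     3.1416]
[-0.      0.      3.1416]
[-0.0001 -0.     -3.1416]
-0.3 -0.08 0 [ 0.495  -0.0355  0.0482] q [-0.4694 -0.0612  2.48    1.5765  0.3924  2.7617] err 0.4956
-0.3 -0.03 0 [ 0.5359 -0.034   0.0769] q [-0.4299 -0.1144  2.48    1.6473  0.3626  2.7422] err 0.2171
-0.3 0 0 [ 0.5605 -0.0331  0.0941] q [-0.4131 -0.1398  2.48    1.7038  0.3536  2.7087] err 0.0404
-0.3 0.025 0 [ 0.5809 -0.0323  0.1085] q [-0.3913 -0.132   2.4431  1.6683  0.336   2.7654] err 0.0
-0.3 0.025 0.3 [ 0.5478 -0.0335  0.1626] q [-0.3775 -0.202   2.48    1.5473  0.2666  2.84  ] err 0.8209
-0.3 0.025 0.6 [ 0.5322 -0.0341  0.224 ] q [-0.3814 -0.2257  2.48    1.4842  0.24    2.84  ] err 1.71
-0.3 0.025 0.9 [ 0.5355 -0.034   0.2874] q [-0.4009 -0.2437  2.4638  1.3979  0.24    2.84  ] err 2.6164
-0.3 0.025 1.15 [ 0.5524 -0.0334  0.3375] q [-0.8493 -0.3638  2.2015  0.5905  1.2227  2.84  ] err 2.426
-0.3 -0.03 1.15 [ 0.5053 -0.0351  0.3657] q [-0.9923 -0.5677  2.1974  0.
[... 1147 characters left out ...]
513 -0.0334  0.0877] q [-0.3822  0.0083  2.4363  1.4812  0.24    2.84  ] err 1.1915
0.3 0.025 0 [ 0.5717 -0.0327  0.102 ] q [-0.368   0.0184  2.4027  1.4945  0.24    2.84  ] err 1.2669
0.3 0.025 0.3 [ 0.5372 -0.0339  0.1591] q [-0.4101 -0.0596  2.4671  1.3975  0.24    2.84  ] err 2.1202
0.3 0.025 0.6 [ 0.521  -0.0345  0.2239] q [-0.4471 -0.1039  2.48    1.2838  0.24    2.84  ] err 2.9891
0.3 0.025 0.9 [ 0.5247 -0.0344  0.2906] q [-0.8277 -0.3253  2.1031  0.2171  1.446   2.84  ] err 2.9576
0.3 0.025 1.15 [ 0.5428 -0.0337  0.3433] q [-0.1425  1.1427  0.21   -1.53    2.81    2.84  ] err 1.6333
0.3 -0.03 1.15 [ 0.4956 -0.0355  0.3715] q [-0.157   1.0772  0.21   -1.53    2.81    2.84  ] err 1.929
```

```bash
sed -i 's#q\[5\]-np.pi/2#q[5]+np.pi/2#' kin.py
sed -i '/for phi in/,$d' plan.py; cat >> plan.py <<'E'
    for phi in (-.5,-.3,-.15,0):
        q=np.array([-.2,-.1,2.2,0,.8,1.5])
        for ins,t in((-.08,0),(-.03,0),(0,0),(.025,0),(.025,.3),(.025,.6),(.025,.9),(.025,1.15),(-.03,1.15)):
            T=toolpose(ins,t,phi);q,e=ik(T,q);print(phi,ins,t,T[:3,3],"q",q,"err",round(e,4))
E
python3 kin.py|tail -2; python3 plan.py
```

```text
[ 0.  0. -0.]
[ 0.     -0.0001  0.    ]
-0.5 -0.08 0 [ 0.497  -0.0354  0.0515] q [-0.5486  0.1171  2.48    2.0822  0.6716 -0.9701] err 0.7332
-0.5 -0.03 0 [ 0.5379 -0.0339  0.0801] q [-0.466   0.014   2.48    2.1491  0.5648 -0.9306] err 0.4619
-0.5 0 0 [ 0.5625 -0.033   0.0973] q [-0.4366 -0.0282  2.48    2.1861  0.5339 -0.9294] err 0.2744
-0.5 0.025 0 [ 0.5829 -0.0322  0.1117] q [-0.4183 -0.0574  2.48    2.2153  0.5185 -0.9342] err 0.1103
-0.5 0.025 0.3 [ 0.5507 -0.0334  0.165 ] q [-0.4063 -0.343   2.4328  0.8495  0.4269  0.452 ] err 0.0
-0.5 0.025 0.6 [ 0.5357 -0.034   0.2256] q [-0.3505 -0.3477  2.2203  0.2587  0.8072  1.0478] err 0.0
-0.5 0.025 0.9 [ 0.5392 -0.0339  0.2878] q [-0.2852 -0.2022  1.9408  0.0711  1.2036  1.2297] err 0.0
-0.5 0.025 1.15 [ 0.5562 -0.0332  0.337 ] q [-0.2365 -0.0219  1.6788 -0.0106  1.5224  1.298 ] err 0.0
-0.5 -0.03 1.15 [ 0.509  -0.035   0.3652] q [-0.2613 -0.1371  1.7373 -0.0115  1.5788  1.2726] err 0.0
-0.3 -0.08 0 [ 0.495  -0.0355  0.0482] q [-0.4694 -0.0612  2.48    1.5765  0.3924 -0.3798] err 0.4956
-0.3 -0.03 0 [ 0.5359 -0.034   0.0769] q [-0.42
[... 1846 characters left out ...]
907  0.6067] err 0.0
0 0 0 [ 0.5563 -0.0332  0.0902] q [-0.3532 -0.1282  2.3488  0.5825  0.4079  0.702 ] err 0.0
0 0.025 0 [ 0.5768 -0.0325  0.1045] q [-0.3341 -0.1043  2.2957  0.5293  0.4246  0.7725] err 0.0
0 0.025 0.3 [ 0.5428 -0.0337  0.16  ] q [-0.3016 -0.1461  2.1424  0.135   0.8555  1.1585] err 0.0
0 0.025 0.6 [ 0.5266 -0.0343  0.2231] q [-0.2592 -0.0633  1.9225  0.0033  1.272   1.2737] err 0.0
0 0.025 0.9 [ 0.5299 -0.0342  0.2882] q [-0.2177  0.0965  1.6634 -0.0722  1.6617  1.3197] err 0.0
0 0.025 1.15 [ 0.5472 -0.0336  0.3397] q [-0.1879  0.2664  1.4272 -0.1247  1.9732  1.3279] err 0.0
0 -0.03 1.15 [ 0.5    -0.0353  0.3679] q [-0.2045  0.1506  1.5118 -0.1355  2.0019  1.3056] err 0.0
```

```bash
sed -i 's/for phi in (.*/for phi in (.15,.3,.45):/' plan.py; python3 plan.py
python3 - <<'E'
from kin import *
# tray grasp with tilt
for phi in(0,.15,.3,.45):
    Rt=Rz(-.01)@Ry(phi)@np.diag([1,-1,-1.]);
    for z in(.028,.15):
        print(phi,z,ik(M(Rt,np.array([.4535,.305,z])+Rt[:,2]*.019),[.4,.1,2.1,0,1,2]))
E
```

```text
0.15 -0.08 0 [ 0.4884 -0.0357  0.0429] q [-0.3878 -0.1555  2.4327  0.4129  0.4744  0.8142] err 0.0
0.15 -0.03 0 [ 0.5293 -0.0342  0.0715] q [-0.3449 -0.1111  2.3281  0.3413  0.518   0.9261] err 0.0
0.15 0 0 [ 0.5539 -0.0333  0.0888] q [-0.3231 -0.0826  2.2641  0.3066  0.546   0.9814] err 0.0
0.15 0.025 0 [ 0.5744 -0.0326  0.1031] q [-0.3067 -0.0578  2.21    0.2813  0.5702  1.0219] err 0.0
0.15 0.025 0.3 [ 0.54   -0.0338  0.1594] q [-0.2759 -0.0653  2.0514  0.0585  1.0031  1.2302] err 0.0
0.15 0.025 0.6 [ 0.5238 -0.0344  0.2233] q [-0.2388  0.0273  1.8378 -0.0383  1.4105  1.3036] err 0.0
0.15 0.025 0.9 [ 0.5272 -0.0343  0.2892] q [-0.2034  0.184   1.5908 -0.104   1.7936  1.3294] err 0.0
0.15 0.025 1.15 [ 0.5448 -0.0337  0.3413] q [-0.178   0.3464  1.3677 -0.1578  2.0998  1.3237] err 0.0
0.15 -0.03 1.15 [ 0.4977 -0.0354  0.3695] q [-0.1931  0.229   1.4612 -0.171   2.1209  1.3019] err 0.0
0.3 -0.08 0 [ 0.4858 -0.0358  0.0418] q [-0.3499 -0.0947  2.3457  0.2025  0.6111  1.0342] err 0.0
0.3 -0.03 0 [ 0.5267 -0.0343  0.0705] q [-0.3139 -0.0505  2.24    0.171   0.6662  1.1005] err 0.0
0.3 0
[... 1718 characters left out ...]
 0.0772, 1.9569, 0.    , 1.1075, 1.9872]), np.float64(2.2593038551121936e-11))
0.15 0.028 (array([0.3791, 0.32  , 1.9354, 0.0663, 1.0261, 1.9215]), np.float64(5.049294315995212e-12))
0.15 0.15 (array([0.3791, 0.1505, 1.882 , 0.0598, 1.2486, 1.937 ]), np.float64(2.711592061999113e-10))
0.3 0.028 (array([0.3554, 0.393 , 1.8563, 0.1147, 1.1759, 1.877 ]), np.float64(1.0094896813109794e-10))
0.3 0.15 (array([0.3554, 0.2282, 1.8086, 0.1076, 1.3871, 1.9015]), np.float64(1.0658833865563928e-09))
0.45 0.028 (array([0.3352, 0.471 , 1.7776, 0.1524, 1.3225, 1.8462]), np.float64(5.551115123125783e-15))
0.45 0.15 (array([0.3352, 0.3084, 1.7377, 0.1479, 1.5226, 1.8768]), np.float64(2.4980018054066022e-14))
```

>>> jog_arm(commands="0 0 -0.03 0 0.1 0; -0.005 0 -0.06 0 0.2 0; -0.005 0 -0.09 0 0.2 0; -0.005 0 -0.1 0 0.2 0; -0.005 0 -0.1 0 0.2 0", gripper=60)

```text
time: 5.62
eef_pos: [0.4502, 0.3048, 0.0642]
tcp_rot: [0.995, -0.005, -0.1, 0.0]
contact_force: [0.9, 1.0, 0.4]
opening: 0.596
```

```bash
python3 log.py; python3 - <<'E'
from plant import vision
import cv2,numpy as np
o=[]
for n,(x,y,w,h) in(("top",(130,170,90,110)),("side",(190,230,110,90))):
    c=vision.read_camera(n);np.savez(n+"1.npz",**c)
    im=cv2.resize(c["frame"][y:y+h,x:x+w][:,:,::-1],None,fx=3.6,fy=3.6,interpolation=cv2.INTER_CUBIC);o.append(cv2.resize(im,(400,400*im.shape[0]//im.shape[1])))
H=max(i.shape[0] for i in o);cv2.imwrite("pics/pre.png",np.hstack([cv2.copyMakeBorder(i,0,H-i.shape[0],0,0,0) for i in o]))
E
```

```text
t 5.625 q [0.3709 0.2626 1.8919 0.0783 1.1749 1.9152] p [0.4502 0.3048 0.0642] 
R [ 0.98   -0.0104 -0.1988 -0.0106 -0.9999  0.0001 -0.1988  0.002  -0.98  ] F [0.8827 0.9692 0.4284] T [ 0.0193 -0.0543 -0.0292] open 0.5964118940044483
```

View pics/pre.png

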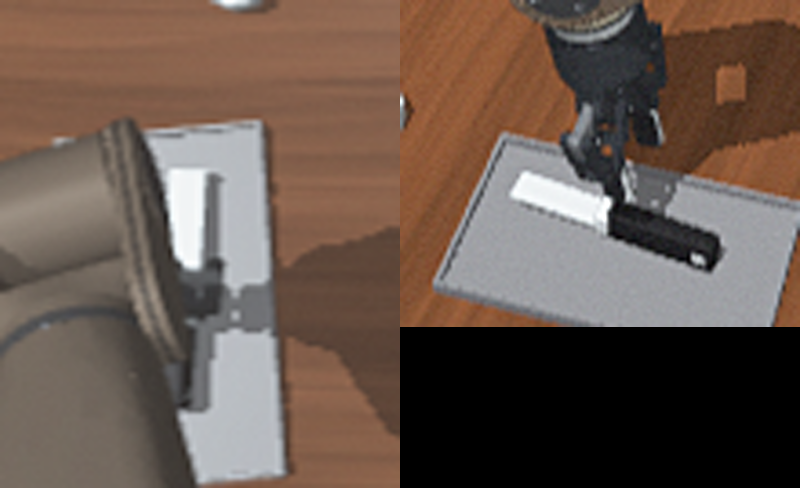

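The side view shows the open fingers over the front part of the handle, with the handle running (610,220)-(715,255) in the crop. Descending the remaining 54 mm and closing.

>>> jog_arm(commands="0 0 -0.02 0 0 0; 0 0 -0.04 0 0 0; 0 0 -0.05 0 0 0; 0 0 -0.0535 0 0 0; 0 0 -0.0535 0 0 0; 0 0 -0.0535 0 0 0")

```text
time: 6.48
eef_pos: [0.4504, 0.3051, 0.011]
tcp_rot: [0.995, -0.005, -0.099, 0.0]
contact_force: [0.8, 0.0, 0.4]
opening: 0.599
```

>>> jog_arm(commands="0 0 0 0 0 0; 0 0 0 0 0 0; 0 0 0 0 0 0; 0 0 0 0 0 0; 0 0 0 0 0 0; 0 0 0 0 0 0", gripper=0, grip_force=70)

```text
time: 7.22
eef_pos: [0.4503, 0.3049, 0.0112]
tcp_rot: [0.995, -0.005, -0.1, 0.001]
contact_force: [-0.7, -0.7, 4.9]
opening: 0.151
```

```bash
python3 log.py
```

```text
t 7.225 q [0.3712 0.3417 1.9074 0.0815 1.08   1.9068] p [0.4503 0.3049 0.0112] 
R [ 0.9801 -0.0098 -0.1981 -0.01   -0.9999 -0.0001 -0.198   0.002  -0.9802] F [-0.7197 -0.7263  4.9357] T [-0.2822  0.1431  0.0774] open 0.15084948863236003
```

>>> jog_arm(commands="0 0 0 0 0 0; 0 0 0 0 0 0")

```text
time: 7.48
eef_pos: [0.4503, 0.3048, 0.0112]
tcp_rot: [0.995, -0.005, -0.1, 0.001]
contact_force: [-1.1, -1.5, 5.6]
opening: 0.149
```

```bash
python3 log.py; cat > look.py <<'E'
import sys
from plant import vision
import cv2,numpy as np
out=sys.argv[1];k=sys.argv[2];boxes=eval(sys.argv[3]);o=[]
for n,(x,y,w,h) in boxes.items():
    c=vision.read_camera(n);np.savez(n+k+".npz",**c)
    s=min(400/w,560/h)
    o.append(cv2.resize(c["frame"][y:y+h,x:x+w][:,:,::-1],(int(w*s),int(h*s)),interpolation=cv2.INTER_CUBIC))
H=max(i.shape[0] for i in o);cv2.imwrite("pics/"+out,np.hstack([cv2.copyMakeBorder(i,0,H-i.shape[0],0,0,cv2.BORDER_CONSTANT) for i in o]))
E
python3 look.py grip.png 2 '{"side":(190,230,110,90)}'
```

```text
t 7.475 q [0.3712 0.3417 1.9075 0.0815 1.08   1.9068] p [0.4503 0.3048 0.0112] 
R [ 0.9801 -0.0098 -0.1981 -0.01   -0.9999 -0.0001 -0.1981  0.0021 -0.9802] F [-1.1098 -1.4988  5.6364] T [-0.2877  0.1495  0.0828] open 0.14937000881334883
```

View pics/grip.png

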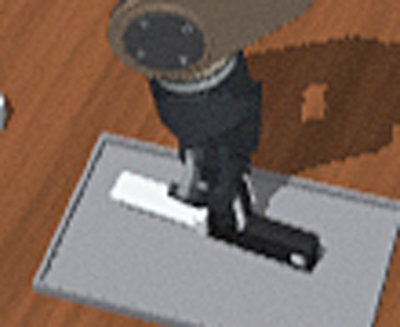

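>>> jog_arm(commands="0 0 0.01 0 0 0; 0 0 0.03 0 0 0; 0 0 0.06 0 0 0; 0 0 0.1 0 0 0; 0 0 0.14 0 0 0; 0 0 0.14 0 0 0")

```text
time: 8.28
eef_pos: [0.4525, 0.3061, 0.1556]
tcp_rot: [0.995, -0.005, -0.095, -0.001]
contact_force: [-0.3, 0.4, -1.7]
opening: 0.142
```

```bash
python3 log.py; python3 look.py lift.png 3 '{"side":(190,200,120,110),"top":(130,150,90,110)}'
```

```text
t 8.275 q [0.3716 0.1504 1.8381 0.0745 1.3304 1.9279] p [0.4525 0.3061 0.1556] 
R [ 0.9818 -0.0099 -0.1895 -0.0094 -0.9999  0.0038 -0.1895 -0.0019 -0.9819] F [-0.3263  0.423  -1.6827] T [ 0.0249 -0.1635 -0.0484] open 0.1419839611589068
```

View pics/lift.png

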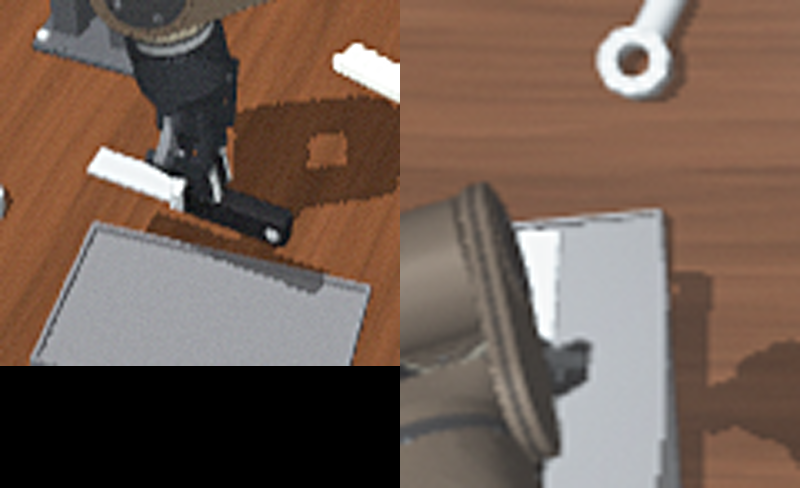

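```bash
cat > plan2.py <<'E'
from plan import *
import sys
Tg=M(np.array([.9801,-.0098,-.1981,-.01,-.9999,-.0001,-.1981,.0021,-.9802]).reshape(3,3),[.4503,.3049,.0112])
# orthonormalise
u,_,vt=np.linalg.svd(Tg[:3,:3]);Tg[:3,:3]=u@vt
Tb=M(Rz(-.01),[.4535,.3049,.021])
B=np.linalg.inv(Tg)@Tb; B[1,3]=0
def blade(ins,theta=0,dz=0,dy=0,droop=0):
    Tc=M(C,S)@M(np.eye(3),[ins-.115,dy,dz])
    Q=M(np.eye(3),Hg)@M(R.from_rotvec(C[:,1]*theta).as_matrix(),[0,0,0])@M(np.eye(3),-Hg)
    return Q@Tc
def tool(*a,**k): return blade(*a,**k)@np.linalg.inv(B)
def delta(T,T0):
    return np.r_[T[:3,3]-T0[:3,3],R.from_matrix(T[:3,:3]@T0[:3,:3].T).as_rotvec()]
def cur():
    from plant import get_state
    s=get_state();return M(R.from_quat(s["tcp_rot"]).as_matrix(),s["eef_pos"]),s["qpos"]
E
python3 - <<'E'
from plan2 import *
print(B)
T0,q=cur()
T1=tool(-.05,dz=.07)
for T in (T1,tool(-.05),tool(0),tool(.025),tool(.025,1.17),tool(-.04,1.17)):
    q,e=ik(T,q);print(T[:3,3],"q",q,round(e,5),"delta",delta(T,T0))
E
```

```text
[[ 0.9802 -0.0002 -0.1981  0.0012]
 [ 0.0002 -1.      0.0021  0.    ]
 [-0.1981 -0.0021 -0.9802 -0.0102]
 [ 0.      0.      0.      1.    ]]
[ 0.4714 -0.0364  0.1188] q [-0.3918 -0.3407  2.397   0.2513  0.7225  0.9841] 0.0 delta [ 0.0217 -0.3413 -0.032   0.0078 -0.6105  0.0455]
[ 0.5115 -0.0349  0.0615] q [-0.3488 -0.1164  2.3425  0.2886  0.5492  0.9668] 0.0 delta [ 0.0618 -0.3398 -0.0893  0.0078 -0.6105  0.0455]
[ 0.5525 -0.0334  0.0902] q [-0.3129 -0.0687  2.2357  0.2422  0.5987  1.047 ] 0.0 delta [ 0.1027 -0.3383 -0.0606  0.0078 -0.6105  0.0455]
[ 0.5729 -0.0326  0.1045] q [-0.2974 -0.0436  2.1812  0.223   0.6243  1.0808] 0.0 delta [ 0.1232 -0.3375 -0.0463  0.0078 -0.6105  0.0455]
[ 0.5476 -0.0336  0.3471] q [-0.1723  0.388   1.3265 -0.1761  2.167   1.3184] 0.0 delta [ 0.0978 -0.3385  0.1963 -0.0079  0.5595  0.046 ]
[ 0.4925 -0.0356  0.3816] q [-0.1892  0.2499  1.4376 -0.1932  2.1906  1.2923] 0.0 delta [ 0.0427 -0.3405  0.2308 -0.0079  0.5595  0.046 ]
```

```bash
python3 - <<'E'
from h import *
c=load("top0.npz");X=cloud(c);f=c["frame"]
x,y,w,h=262,238,26,40
Q=X[y:y+h,x:x+w].reshape(-1,3);m=f[y:y+h,x:x+w].reshape(-1,3).min(1)>200
q=Q[m];print(q.min(0),q.max(0),q.mean(0))
E
```

```text
[ 0.36780346 -0.0772463  -0.00771421] [ 0.47091684 -0.01467892  0.02352416] [ 0.41809652 -0.04619476  0.00934856]
```

>>> jog_arm(commands="0 -0.03 0.04 0 0 0; 0.005 -0.07 0.07 0 -0.05 0; 0.01 -0.11 0.08 0 -0.15 0; 0.015 -0.15 0.08 0 -0.25 0.01; 0.02 -0.19 0.08 0.002 -0.35 0.02; 0.025 -0.23 0.08 0.004 -0.45 0.03; 0.03 -0.27 0.08 0.006 -0.53 0.04; 0.04 -0.31 0.06 0.008 -0.58 0.045; 0.045 -0.34 0.03 0.0078 -0.61 0.0455; 0.0462 -0.3404 0.005 0.0078 -0.6105 0.0455; 0.0462 -0.3404 -0.0148 0.0078 -0.6105 0.0455; 0.0462 -0.3404 -0.0148 0.0078 -0.6105 0.0455; 0.0462 -0.3404 -0.0148 0.0078 -0.6105 0.0455")

```text
time: 10.0
eef_pos: [0.4959, -0.0354, 0.1354]
tcp_rot: [0.979, 0.018, 0.203, -0.003]
contact_force: [0.3, 0.5, -0.2]
opening: 0.137
```

```bash
python3 log.py; python3 - <<'E'
from plan2 import *
T0,q=cur();Tb=T0@B
X=np.linalg.inv(M(C,S))@Tb;print("blade in slot frame",X, "tip",X[:3,3]+X[:3,0]*.115)
for T in (tool(-.02,dz=.07),tool(-.02)): print(delta(T,T0))
E
python3 look.py hover.png 4 '{"side":(190,130,90,100),"top":(220,120,90,110)}'
```

```text
t 10.0 q [-0.3638 -0.2936  2.3294  0.2303  0.7379  1.0288] p [ 0.4959 -0.0354  0.1354] 
R [ 0.9166  0.0358  0.3982  0.0336 -0.9994  0.0127  0.3984  0.0017 -0.9172] F [ 0.3312  0.4846 -0.1955] T [-0.0219  0.2723  0.0161] open 0.13703961401274267
blade in slot frame [[ 1.      0.0002  0.0017 -0.1354]
 [-0.0002  1.     -0.      0.0001]
 [-0.0017  0.      1.      0.0695]
 [ 0.      0.      0.      1.    ]] tip [-0.0204  0.0001  0.0693]
[ 0.0001 -0.0001  0.0006 -0.     -0.0017  0.0001]
[ 0.0402  0.0014 -0.0567 -0.     -0.0017  0.0001]
```

View pics/hover.png

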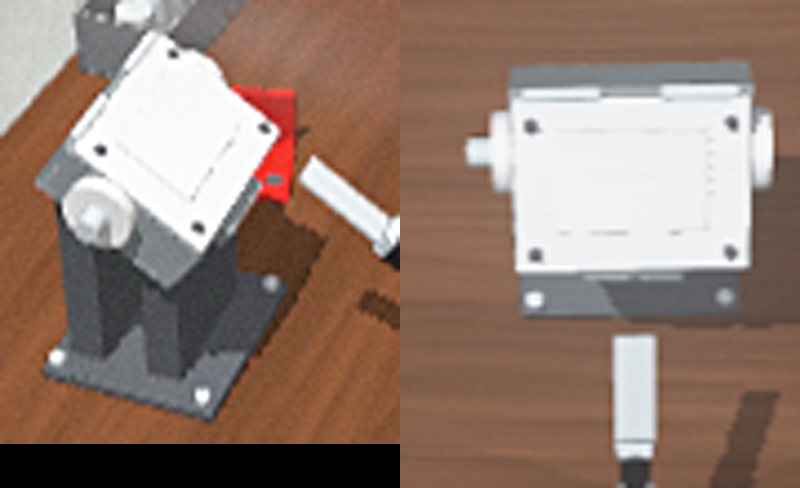

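The blade tip hovers in front of the lip; in the top crop the tip is at (635,335) and the lip middle at (632,270). I'll check the blade pose against the prediction by silhouette fit.

```bash
cat > bfit.py <<'E'
from fit3 import nm,soft,hullmask,box
from plan2 import *
import h,sys
def run(k,rois,Tb,which=("top","side")):
    cams={n:h.load(n+k+".npz") for n in which}
    def err(p,names):
        dx,dy,dz,pit,yaw=p
        T=Tb@M(Rz(yaw)@Ry(pit),[0,0,0])@M(np.eye(3),[dx,dy,dz]);e=0
        for n in names:
            c=cams[n];u,v,w,hh=rois[n];f=c["frame"][v:v+hh,u:u+w].astype(float).min(2)
            tr=lambda P:P@T[:3,:3].T+T[:3,3]
            m=hullmask(c,tr(box(.042,.115,.026,-.002,.002)),(hh,w),(u,v));N=hullmask(c,tr(box(.05,.126,.048,-.002,.002)),(hh,w),(u,v))
            bg,fg=np.percentile(f[N>0.5],[15,85]);b=soft(f,bg+12,fg-6);e+=((m-b)**2*N).sum()
        return e
    for names,free in ((("top",),[0,1,4]),(("side",),[0,2,3]),(which,[0,1,2,3,4])):
        if not set(names)<=set(which): continue
        def g(x):
            p=np.zeros(5);p[free]=x;return err(p,names)
        sc=np.array([.004,.003,.003,.03,.03])[free]
        r=min((nm(g,s*sc,sc,()) for s in(-.5,.5)),key=lambda r:r.fun)
        p=np.zeros(5);p[free]=r.x;print(names,"dx dy dz pitch yaw",p,"err",r.fun,"was",g(np.zeros(len(free))))
if __name__=="__main__":
    T0,q=cur();Tb=T0@B
    run(sys.argv[1],eval(sys.argv[2]),Tb)
E
python3 bfit.py 4 '{"side":(250,155,40,45),"top":(255,180,45,60)}'
```

```text
('top',) dx dy dz pitch yaw [-0.0005  0.0006  0.      0.     -0.0115] err 1.4846247382054674 was 2.9409687775573192
('side',) dx dy dz pitch yaw [-0.0021  0.     -0.0015  0.0025  0.    ] err 0.6633838587413634 was 6.086319654814531
('top', 'side') dx dy dz pitch yaw [-0.0017 -0.0007 -0.0024 -0.0048  0.0028] err 2.533120062066353 was 9.02728843237185
```

```bash
python3 - <<'E'
from bfit import *
cams={n:h.load(n+"4.npz") for n in("top","side")}
rois={"top":(240,130,66,60),"side":(200,130,60,75)}
def err(p,names):
    dx,dy,dz,yaw=p;T=M(C,S)@M(Rz(yaw),[dx,dy,dz]);e=0
    for n in names:
        c=cams[n];u,v,w,hh=rois[n];f=c["frame"][v:v+hh,u:u+w].astype(float).min(2)
        q=lambda a,b,W:hullmask(c,np.array([[x,y,.0105] for x in(a,b) for y in(-W,W)])@T[:3,:3].T+T[:3,3],(hh,w),(u,v))
        m=q(.002,.127,.078);N=q(-.010,.08,.083)
        b=soft(f,185 if n=="top" else 172,232);b=np.where(q(.01,.1,.07)>.5,1,b)
        e+=((m-b)**2*N).sum()
    return e
for names,free in((("top",),[0,1,3]),(("side",),[0,2,3]),(("side",),[0,1,3]),(("side",),[2]),(("top","side"),[0,1,2,3])):
    def g(x):
        p=np.zeros(4);p[free]=x;return err(p,names)
    sc=np.array([.004,.003,.003,.03])[free]
    r=min((nm(g,s*sc,sc,()) for s in(-.5,.5)),key=lambda r:r.fun);p=np.zeros(4);p[free]=r.x;print(names,free,"dx dy dz yaw",p,r.fun)
# depth plane offset
for n in cams:
    X=h.cloud(cams[n]);Q=(X.reshape(-1,3)-S)@C;m=(Q[:,0]>.02)&(Q[:,0]<.1)&(abs(Q[:,1])<.06)&(abs(Q[:,2]-.0105)<.02);print(n,"plane z",np.median(Q[m,2]),m.sum())
    T0,_=cur();Tb=T0@B;Q=(X.reshape(-1,3)-Tb[:3,3])@Tb[:3,:3];m=(Q[:,0]>.05)&(Q[:,0]<.11)&(abs(Q[:,1])<.011)&(abs(Q[:,2])<.02);print("blade top z",np.median(Q[m,2]),m.sum())
E
```

```text
('top',) [0, 1, 3] dx dy dz yaw [ 0.0004 -0.0012  0.      0.001 ] 11.910546388708127
('side',) [0, 2, 3] dx dy dz yaw [-0.0009  0.     -0.0012  0.0024] 15.5316165500217
('side',) [0, 1, 3] dx dy dz yaw [-0.0004  0.0015  0.     -0.0005] 14.383289337158203
('side',) [2] dx dy dz yaw [ 0.      0.     -0.0008  0.    ] 18.148805965847437
('top', 'side') [0, 1, 2, 3] dx dy dz yaw [-0.0007 -0.0015 -0.0027  0.0058] 28.510945172106247
top plane z 0.01291696834047505 1008
blade top z 0.0003148744154420081 126
side plane z 0.014549380196052286 570
blade top z 0.000859423326691476 83
```

Fits agree: blade and case sit within about 0.5 mm normal to the slot. The depth maps are less consistent, with the cover 2-4 mm higher. I'll descend to 20 mm short of the mouth and compare again.

>>> jog_arm(commands="0.01 0.0004 -0.0143 0 0 0; 0.02 0.0007 -0.0287 0 0 0; 0.03 0.0011 -0.043 0 0 0; 0.036 0.0013 -0.052 0 0 0; 0.0401 0.0015 -0.0573 0 0 0; 0.0401 0.0015 -0.0573 0 0 0; 0.0401 0.0015 -0.0573 0 0 0")

```text
time: 10.98
eef_pos: [0.5363, -0.0341, 0.0788]
tcp_rot: [0.979, 0.018, 0.204, -0.002]
contact_force: [-0.9, -1.3, -1.4]
opening: 0.136
```

```bash
cat > st.py <<'E'
from plan2 import *
T0,q=cur();Tb=T0@B
X=np.linalg.inv(M(C,S))@Tb;print("tip in slot frame",X[:3,3]+X[:3,0]*.115,"rot",R.from_matrix(X[:3,:3]).as_rotvec())
E
python3 log.py; python3 st.py
python3 look.py pre2.png 5 '{"side":(205,150,80,80),"top":(240,150,66,80)}';python3 bfit.py 5 '{"side":(235,160,40,45),"top":(255,175,45,60)}'
```

```text
t 10.975 q [-0.3262 -0.0878  2.278   0.2579  0.5787  1.0187] p [ 0.5363 -0.0341  0.0788] 
R [ 0.916   0.0357  0.3996  0.0337 -0.9994  0.0121  0.3998  0.0024 -0.9166] F [-0.9475 -1.3345 -1.3728] T [-0.0005  0.3336  0.0109] open 0.13622853468530038
tip in slot frame [-0.0197 -0.0001 -0.    ] rot [-0.0006  0.0002  0.0001]
('top',) dx dy dz pitch yaw [-0.0008 -0.0011  0.      0.      0.0024] err 4.900162783008834 was 6.656219436027249
('side',) dx dy dz pitch yaw [-0.0023  0.     -0.0018 -0.0076  0.    ] err 3.6061468603811426 was 6.238512216155062
('top', 'side') dx dy dz pitch yaw [-0.0021 -0.0006 -0.0022 -0.0068 -0.0018] err 8.651986624645172 was 12.894731652182312
```

View pics/pre2.png

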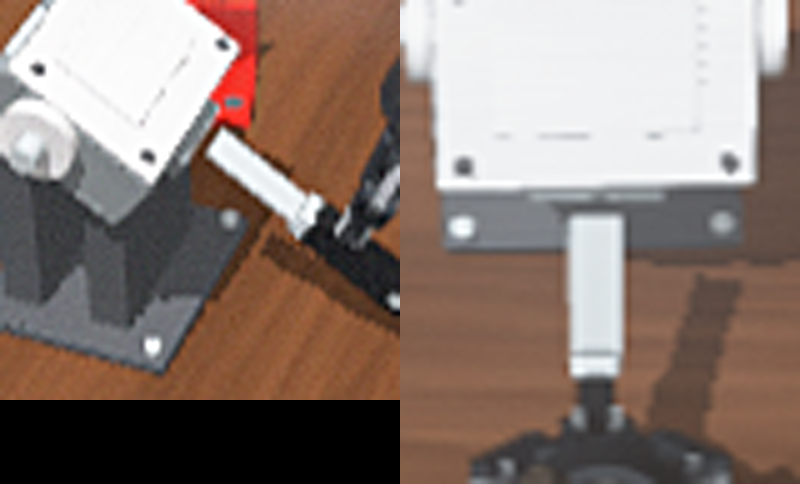

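>>> jog_arm(commands="0.0041 0.0002 0.0029 0 0 0; 0.0082 0.0003 0.0057 0 0 0; 0.0123 0.0005 0.0086 0 0 0; 0.0164 0.0006 0.0115 0 0 0; 0.0188 0.0007 0.0132 0 0 0; 0.0213 0.0008 0.0149 0 0 0; 0.0213 0.0008 0.0149 0 0 0; 0.0213 0.0008 0.0149 0 0 0")

```text
time: 12.08
eef_pos: [0.5573, -0.0332, 0.0931]
tcp_rot: [0.979, 0.018, 0.204, -0.003]
contact_force: [0.3, -0.8, -1.2]
opening: 0.135
```

```bash
python3 log.py; python3 st.py
python3 look.py pre3.png 6 '{"side":(205,150,80,80),"top":(240,150,66,80)}'
```

```text
t 12.075 q [-0.3087 -0.0616  2.2224  0.236   0.6048  1.0569] p [ 0.5573 -0.0332  0.0931] 
R [ 0.9164  0.0357  0.3986  0.0336 -0.9994  0.0124  0.3988  0.002  -0.917 ] F [ 0.2769 -0.7672 -1.2422] T [-0.0265  0.2529  0.0141] open 0.13497889914228492
tip in slot frame [ 0.0056  0.     -0.0005] rot [-0.0002  0.0013 -0.0001]
```

View pics/pre3.png

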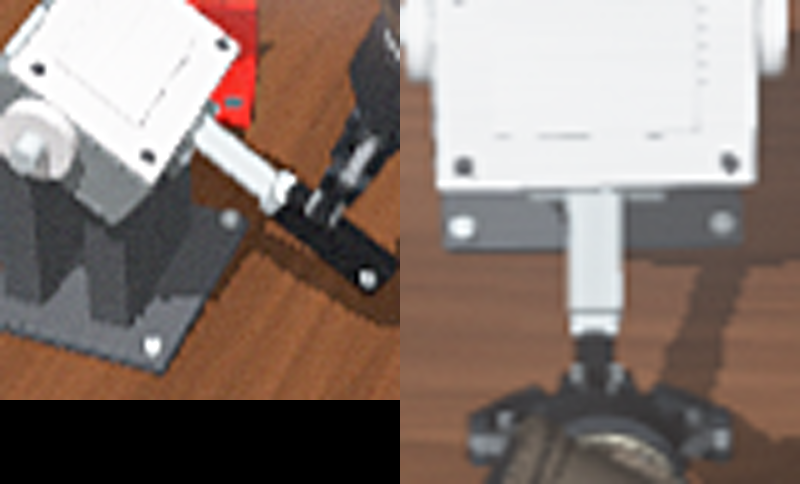

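>>> jog_arm(commands="0.0033 0.0001 0.0023 0 0 0; 0.0066 0.0002 0.0046 0 0 0; 0.0098 0.0003 0.0069 0 0 0; 0.0131 0.0004 0.0092 0 0 0; 0.0155 0.0005 0.0109 0 0 0; 0.0172 0.0006 0.012 0 0 0; 0.0172 0.0006 0.012 0 0 0; 0.0172 0.0006 0.012 0 0 0")

```text
time: 13.18
eef_pos: [0.5745, -0.0326, 0.1051]
tcp_rot: [0.979, 0.018, 0.204, -0.003]
contact_force: [-0.2, 0.5, -1.8]
opening: 0.137
```

```bash
python3 log.py; python3 st.py
python3 look.py ins.png 7 '{"side":(205,150,80,80),"top":(240,150,66,80)}'
```

```text
t 13.175 q [-0.2959 -0.0403  2.1766  0.2204  0.6263  1.0847] p [ 0.5745 -0.0326  0.1051] 
R [ 0.9164  0.0357  0.3986  0.0335 -0.9994  0.0124  0.3988  0.002  -0.917 ] F [-0.1521  0.5285 -1.8308] T [-0.0156  0.2925  0.0427] open 0.13699012153787157
tip in slot frame [ 0.0266 -0.     -0.0006] rot [-0.0003  0.0012 -0.0002]
```

View pics/ins.png

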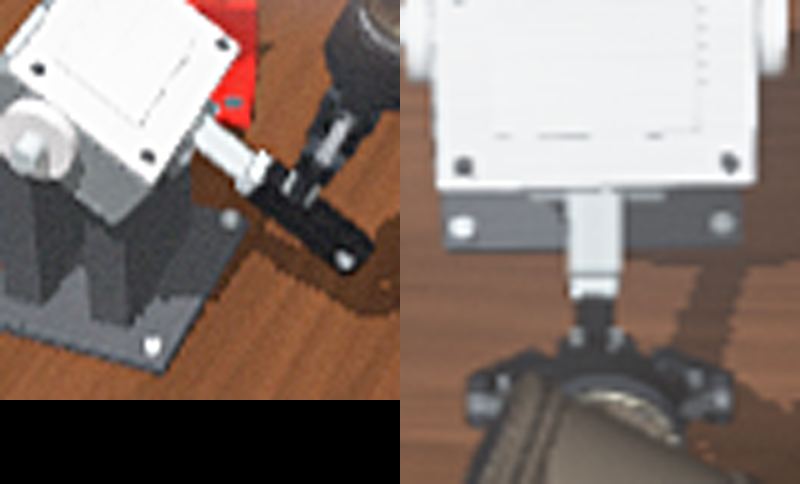

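```bash
python3 - <<'E'
from plan2 import *
A=tool(.027)
for t in np.r_[.04,.08,np.arange(.14,1.27,.06)]:
    T=tool(.027,t);q=ik(T,[-.25,.1,1.8,0,1.3,1.2]);print(round(t,2)," ".join("%.4f"%v for v in delta(T,A)),round(q[1],4))
E
```

```text
0.04 -0.0054 -0.0002 0.0069 -0.0015 0.0400 -0.0000 0.0
0.08 -0.0106 -0.0004 0.0139 -0.0030 0.0799 -0.0000 0.0
0.14 -0.0178 -0.0007 0.0249 -0.0052 0.1399 -0.0000 0.0
0.2 -0.0243 -0.0009 0.0363 -0.0074 0.1999 -0.0000 0.0
0.26 -0.0301 -0.0011 0.0481 -0.0096 0.2598 -0.0000 0.0
0.32 -0.0352 -0.0013 0.0602 -0.0118 0.3198 -0.0000 0.0
0.38 -0.0396 -0.0015 0.0726 -0.0141 0.3797 -0.0000 0.0
0.44 -0.0432 -0.0016 0.0852 -0.0163 0.4397 -0.0000 0.0
0.5 -0.0461 -0.0017 0.0980 -0.0185 0.4997 -0.0000 0.0
0.56 -0.0482 -0.0018 0.1110 -0.0207 0.5596 -0.0000 0.0
0.62 -0.0495 -0.0018 0.1240 -0.0229 0.6196 -0.0000 0.0
0.68 -0.0500 -0.0019 0.1371 -0.0252 0.6795 -0.0000 0.0
0.74 -0.0498 -0.0018 0.1503 -0.0274 0.7395 -0.0000 0.0
0.8 -0.0487 -0.0018 0.1634 -0.0296 0.7995 -0.0000 0.0
0.86 -0.0469 -0.0017 0.1764 -0.0318 0.8594 -0.0000 0.0
0.92 -0.0443 -0.0016 0.1892 -0.0340 0.9194 -0.0000 0.0
0.98 -0.0409 -0.0015 0.2019 -0.0363 0.9793 -0.0000 0.0
1.04 -0.0368 -0.0014 0.2144 -0.0385 1.0393 -0.0000 0.0
1.1 -0.0319 -0.0012 0.2266 -0.0407 1.0992 -0.0000 0.0
1.16 -0.0263 -0.0010 0.2385 -0.0429 1.1592 -0.0000 0.0
1.22 -0.0200 -0.0007 0.2500 -0.0451 1.2192 -0.0000 0.0
```

>>> jog_arm(commands="-0.0054 -0.0002 0.0069 -0.0015 0.04 0; -0.0106 -0.0004 0.0139 -0.003 0.08 0; -0.0178 -0.0007 0.0249 -0.0052 0.14 0; -0.0243 -0.0009 0.0363 -0.0074 0.2 0; -0.0301 -0.0011 0.0481 -0.0096 0.26 0; -0.0352 -0.0013 0.0602 -0.0118 0.32 0; -0.0352 -0.0013 0.0602 -0.0118 0.32 0; -0.0352 -0.0013 0.0602 -0.0118 0.32 0")

```text
time: 14.28
eef_pos: [0.5392, -0.0338, 0.1648]
tcp_rot: [0.999, 0.018, 0.045, 0.0]
contact_force: [-0.1, 0.1, 0.1]
opening: 0.003
```

```bash
python3 log.py; python3 st.py
python3 look.py lev1.png 8 '{"side":(195,120,90,100),"top":(230,120,80,110)}'
```

```text
t 14.275 q [-0.2635 -0.0307  2.003   0.028   1.0824  1.2588] p [ 0.5392 -0.0338  0.1648] 
R [ 0.9952  0.0364  0.0904  0.0364 -0.9993  0.0013  0.0903  0.002  -0.9959] F [-0.0613  0.097   0.0579] T [ 0.0052  0.0946 -0.0401] open 0.003450092828315527
tip in slot frame [0.029 0.    0.031] rot [-0.0001  0.321  -0.0002]
```

View pics/lev1.png

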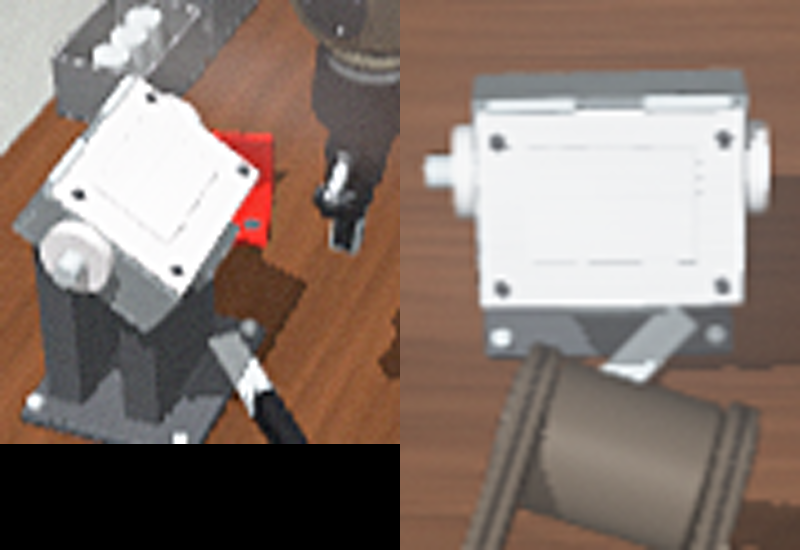

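The blade slipped out of the fingers: opening is 0.003, and the blade lies skewed in front of the case with its tip at about (690,320) in the top crop. The cover is still shut. The grip was too near the pad tips, since the opening kept creeping down. I'll clear the arm and look.

>>> jog_arm(commands="0 0 0.05 0 0 0; 0 0.02 0.1 0 0 0; 0 0.06 0.14 0 0 0; -0.01 0.11 0.15 0 0 0; -0.02 0.16 0.15 0 0 0; -0.03 0.21 0.15 0 0 0; -0.03 0.26 0.15 0 0 0; -0.03 0.26 0.15 0 0 0", gripper=60, grip_force=110)

```text
time: 15.38
eef_pos: [0.5084, 0.2288, 0.3144]
tcp_rot: [0.999, 0.021, 0.045, 0.0]
contact_force: [0.1, -0.6, 0.5]
opening: 0.599
```

```bash
python3 log.py; python3 look.py fall.png 9 '{"side":(205,150,125,110),"top":(230,140,90,130)}'
```

```text
t 15.375 q [ 0.2512 -0.0909  1.786  -0.0209  1.3598  1.7842] p [0.5084 0.2288 0.3144] 
R [ 0.9952  0.0412  0.089   0.0412 -0.9991  0.0017  0.0889  0.002  -0.996 ] F [ 0.0737 -0.6106  0.5109] T [-0.0324  0.0414  0.0171] open 0.5988366129712134
```

View pics/fall.png

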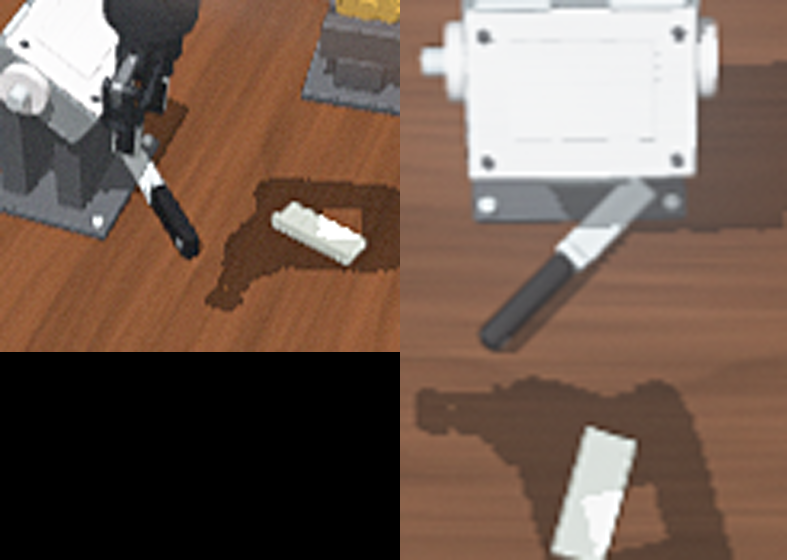

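```bash
cat > ffit.py <<'E'
from bfit import *
cams={n:h.load(n+"9.npz") for n in("top","side")}
rois={"top":(240,172,58,55),"side":(235,190,40,45)}
def ray0(c,u,v,z):
    d=np.array([(u-c["cx"])/c["fx"],(v-c["cy"])/c["fy"],1])@c["R"];o=-c["R"].T@c["t"];return o+d*((z-o[2])/d[2])
c=cams["top"]
butt=ray0(c,230+97/4.33,140+338/4.33,.034);tip=ray0(c,230+247/4.33,140+187/4.33,.019);print("butt",butt,"tip",tip,np.linalg.norm(tip-butt))
yaw0=np.arctan2(*(tip-butt)[[1,0]]);g0=butt+np.array([np.cos(yaw0),np.sin(yaw0),0])*.065;print(yaw0,g0)
def Tf(p):
    x,y,yaw,z,pit=p;return M(Rz(yaw)@Ry(pit),[x,y,z])
def err(p,names):
    T=Tf(p);e=0
    for n in names:
        c=cams[n];u,v,w,hh=rois[n];F=c["frame"][v:v+hh,u:u+w].astype(float);f=F.mean(2);sat=F.max(2)-F.min(2)
        tr=lambda P:P@T[:3,:3].T+T[:3,3]
        H=hullmask(c,tr(box(-.065,.030,.020,-.017,.017)),(hh,w),(u,v));NH=hullmask(c,tr(box(-.073,.024,.034,-.01,.02)),(hh,w),(u,v))
        d=(1-soft(f,48,75))*(1-soft(sat,18,35));e+=((H-d)**2*NH).sum()
        Bm=hullmask(c,tr(box(.042,.115,.026,-.002,.002)),(hh,w),(u,v));NB=hullmask(c,tr(box(.05,.122,.042,-.002,.002)),(hh,w),(u,v))
        b=soft(f,125,150); 
        if n=="top": e+=((Bm-b)**2*NB).sum()
    return e
if __name__=="__main__":
    for n in cams:
        u,v,w,hh=rois[n]
    for names,free in((("top",),[0,1,2]),(("side",),[0,1,2]),(("top","side"),[0,1,2]),(("top","side"),[0,1,2,3,4])):
        base=np.array([g0[0],g0[1],yaw0,.017,0.])
        def g(x):
            p=base.copy();p[free]=x;return err(p,names)
        sc=np.array([.006,.006,.06,.004,.04])[free]
        r=min((nm(g,base[free]+s*sc,sc,()) for s in(-.5,.5)),key=lambda r:r.fun);p=base.copy();p[free]=r.x;print(names,p,r.fun)
    o=[]
    T=Tf(p)
    for n in cams:
        c=cams[n];u,v,w,hh=rois[n];s=6
        im=cv2.resize(c["frame"][v:v+hh,u:u+w][:,:,::-1],None,fx=s,fy=s,interpolation=cv2.INTER_NEAREST) if 0 else __import__("cv2").resize(c["frame"][v:v+hh,u:u+w][:,:,::-1],None,fx=s,fy=s,interpolation=0)
        import cv2
        for P in(box(-.065,.030,.020,-.017,.017),box(.04,.115,.026,-.002,.002)):
            q=h.proj(c,P@T[:3,:3].T+T[:3,3]);cv2.polylines(im,[cv2.convexHull(np.round((q-[u,v])*s+s/2).astype(np.int32))],True,(0,255,0),1)
        o.append(im)
    H=max(i.shape[0] for i in o);cv2.imwrite("pics/ffit.png",np.hstack([cv2.copyMakeBorder(i,0,H-i.shape[0],0,0,0) for i in o]))
    # depth along handle top
    for n in cams:
        X=h.cloud(cams[n]).reshape(-1,3);Q=(X-T[:3,3])@T[:3,:3]
        for a,b in((-.06,-.03),(-.03,0),(0,.025),(.05,.08),(.08,.11)):
            m=(Q[:,0]>a)&(Q[:,0]<b)&(abs(Q[:,1])<.007)&(abs(X[:,2]-.02)<.04);print(n,a,b,m.sum(),np.median(X[m,2]) if m.any() else None)
E
python3 ffit.py
```

```text
butt [0.5375 0.0299 0.034 ] tip [ 0.6601 -0.0849  0.019 ] 0.16862147673327124
-0.7525275871130598 [ 0.5849 -0.0145  0.034 ]
('top',) [ 0.579  -0.0048 -0.7293  0.017   0.    ] 167.86000310950578
('side',) [ 0.5801 -0.0029 -0.7947  0.017   0.    ] 39.07957659668252
('top', 'side') [ 0.5801 -0.0033 -0.7537  0.017   0.    ] 213.33524684253
('top', 'side') [ 0.5806 -0.0049 -0.7275  0.0105  0.0763] 212.67277073421343
top -0.06 -0.03 39 0.03222423964322904
top -0.03 0 38 0.033866303493244584
top 0 0.025 32 0.03426976266526617
top 0.05 0.08 35 0.01858671398595513
top 0.08 0.11 37 0.017812020340669636
side -0.06 -0.03 21 0.03556334072434856
side -0.03 0 21 0.034322984897293435
side 0 0.025 17 0.0356932583120997
side 0.05 0.08 22 0.01950739538596001
side 0.08 0.11 8 0.0178531076718175
```

View pics/ffit.png

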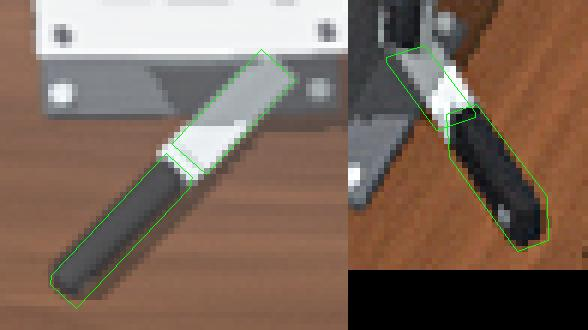

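```bash
sed -i 's/d=(1-soft(f,48,75))\*(1-soft(sat,18,35))/d=(1-soft(sat,18,32))*(1-soft(f,85,105) if n=="top" else 1-soft(f,55,80))/' ffit.py; sed -i 's/if n=="top": e+=/if n=="top": e+=2*/' ffit.py; python3 ffit.py|head -6
```

```text
butt [0.5375 0.0299 0.034 ] tip [ 0.6601 -0.0849  0.019 ] 0.16862147673327124
-0.7525275871130598 [ 0.5849 -0.0145  0.034 ]
('top',) [ 0.5799 -0.0035 -0.7473  0.017   0.    ] 52.75397620774873
('side',) [ 0.5803 -0.0029 -0.8015  0.017   0.    ] 38.78866666547641
('top', 'side') [ 0.581  -0.0041 -0.7519  0.017   0.    ] 98.65729842504385
('top', 'side') [ 0.5813 -0.0038 -0.7419  0.0126  0.1096] 93.98400330717817
```

View pics/ffit.png

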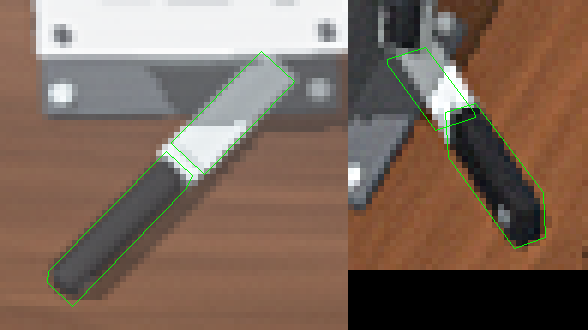

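```bash
python3 - <<'E'
from plan2 import *
T0,q=cur()
def t(x,y,z,yaw,phi=0): return M(Rz(yaw)@Ry(phi)@np.diag([1,-1,-1.]),[x,y,z])
print(T0[:3,3])
for T in(t(.5596,.0157,.12,-.755),t(.5596,.0157,.003,-.755),t(.45,.147,.12,.037),t(.5,.12,.002,.037,.1)):
    q,e=ik(T,q);print(T[:3,3],q,round(e,4),delta(T,T0))
A=t(.5596,.0157,.003,-.755);
print(delta(t(.46,.12,.003,.037),A))
E
```

```text
[0.509  0.2262 0.3146]
[0.5596 0.0157 0.12  ] [-0.1532  0.1195  1.9329  0.      1.0892  2.1726] 0.0 [ 0.0506 -0.2105 -0.1946  0.0351  0.0847 -0.7921]
[0.5596 0.0157 0.003 ] [-0.1532  0.2897  1.9824 -0.      0.8695  2.1726] 0.0 [ 0.0506 -0.2105 -0.3116  0.0351  0.0847 -0.7921]
[0.45  0.147 0.12 ] [ 0.101  -0.0774  2.1335 -0.      1.0855  1.6347] 0.0 [-0.059  -0.0792 -0.1946 -0.0003  0.0893 -0.0007]
[0.5   0.12  0.002] [0.038  0.2588 2.0279 0.0001 0.955  1.5717] 0.0 [-0.009  -0.1062 -0.3126 -0.0041  0.1892 -0.0008]
[-0.0996  0.1043  0.      0.      0.      0.792 ]
```

>>> jog_arm(commands="0.01 -0.04 -0.02 0.006 0.014 -0.13; 0.02 -0.08 -0.04 0.012 0.028 -0.26; 0.03 -0.12 -0.06 0.018 0.042 -0.4; 0.04 -0.16 -0.09 0.024 0.057 -0.53; 0.048 -0.2 -0.12 0.03 0.071 -0.66; 0.0506 -0.2105 -0.16 0.035 0.085 -0.792; 0.0506 -0.2105 -0.2 0.035 0.085 -0.792; 0.0506 -0.2105 -0.24 0.035 0.085 -0.792; 0.0506 -0.2105 -0.25 0.035 0.085 -0.792; 0.0506 -0.2105 -0.25 0.035 0.085 -0.792")

```text
time: 16.73
eef_pos: [0.5599, 0.0147, 0.0655]
tcp_rot: [0.929, -0.37, 0.0, 0.0]
contact_force: [0.2, -0.1, 0.6]
opening: 0.6
```

```bash
python3 log.py; python3 look.py pk.png 10 '{"side":(205,150,90,90),"top":(230,140,90,90)}'
```

```text
t 16.725 q [-0.1547  0.1923  1.9627 -0.0002  0.9862  2.1735] p [0.5599 0.0147 0.0655] 
R [ 0.7267 -0.6869  0.0003 -0.6869 -0.7267 -0.0002  0.0004 -0.     -1.    ] F [ 0.2084 -0.1108  0.5788] T [-0.0236 -0.0563 -0.0386] open 0.6004486013614597
```

View pics/pk.png

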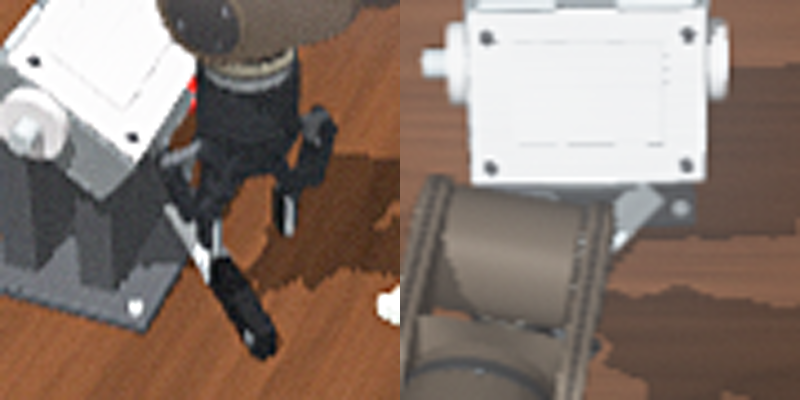

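>>> jog_arm(commands="0 0 -0.02 0 0 0; 0 0 -0.04 0 0 0; 0 0 -0.055 0 0 0; 0 0 -0.062 0 0 0; 0 0 -0.062 0 0 0")

```text
time: 17.45
eef_pos: [0.5597, 0.0156, 0.0029]
tcp_rot: [0.929, -0.369, -0.0, 0.0]
contact_force: [-0.8, -0.2, -0.8]
opening: 0.6
```

>>> jog_arm(commands="0 0 0 0 0 0; 0 0 0 0 0 0; 0 0 0 0 0 0; 0 0 0 0 0 0; 0 0 0 0 0 0", gripper=0, grip_force=60)

```text
time: 18.08
eef_pos: [0.5607, 0.0154, 0.0044]
tcp_rot: [0.929, -0.369, 0.001, -0.0]
contact_force: [-2.1, 0.5, 5.0]
opening: 0.197
```

```bash
python3 log.py; python3 look.py pk2.png 11 '{"side":(205,150,90,90)}'
```

```text
t 18.075 q [-0.1533  0.2883  1.9809 -0.0002  0.8703  2.1737] p [0.5607 0.0154 0.0044] 
R [ 0.7276 -0.686   0.002  -0.686  -0.7276 -0.0005  0.0018 -0.001  -1.    ] F [-2.1293  0.5202  4.9648] T [ 0.021   0.183  -0.0173] open 0.19691400688681654
```

View pics/pk2.png

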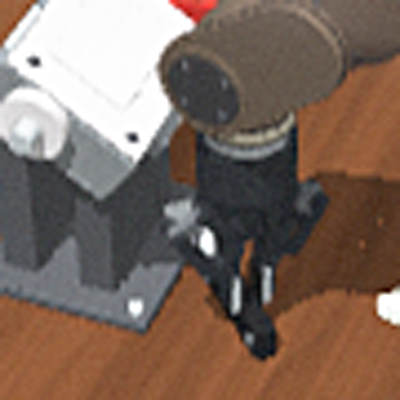

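Opening is now 0.197, nearer the true 20 mm width. That fits the theory that a shallow grip splays the pads. I'll draw the blade out from under the case, set it on clear bench at about (0.49, 0.12), and regrip it deeper and further forward.

>>> jog_arm(commands="-0.01 0.004 0.006 0 0 0; -0.03 0.012 0.01 0 0 0; -0.06 0.024 0.015 0 0 0; -0.09 0.035 0.03 0 0 0; -0.1 0.05 0.05 0 0 0.1; -0.1 0.07 0.06 0 0 0.25; -0.098 0.09 0.06 0 0 0.4; -0.098 0.103 0.06 0 0 0.56; -0.098 0.103 0.06 0 0 0.7; -0.098 0.103 0.04 0 0 0.792; -0.098 0.103 0.015 0 0 0.792; -0.098 0.103 0.004 0 0 0.792; -0.098 0.103 0.002 0 0 0.792; -0.098 0.103 0.002 0 0 0.792")

```text
time: 19.88
eef_pos: [0.4624, 0.1186, 0.0059]
tcp_rot: [1.0, 0.018, 0.001, -0.0]
contact_force: [-0.4, 0.3, -1.4]
opening: 0.194
```

```bash
python3 log.py; python3 look.py put.png 12 '{"side":(205,180,110,100),"top":(190,150,100,110)}'
```

```text
t 19.875 q [0.0379 0.1211 2.1805 0.0006 0.8382 1.5723] p [0.4624 0.1186 0.0059] 
R [ 0.9994  0.0359  0.0018  0.0359 -0.9994  0.0005  0.0018 -0.0004 -1.    ] F [-0.388   0.3065 -1.3848] T [0.0003 0.0565 0.0051] open 0.19444259688353546
```

View pics/put.png

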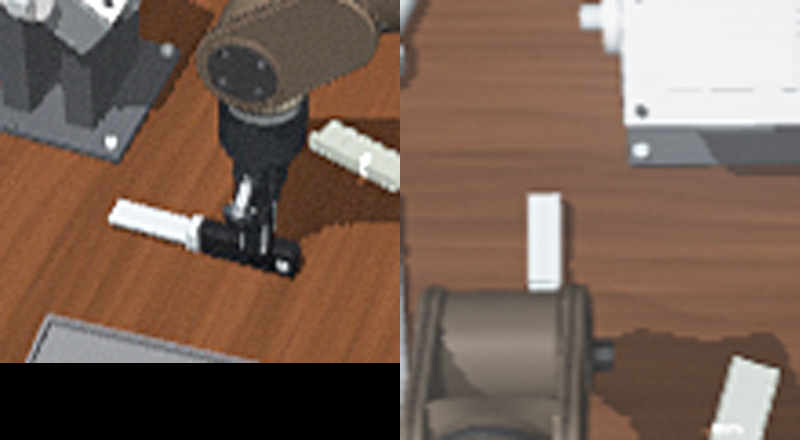

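>>> jog_arm(commands="0 0 -0.003 0 0 0; 0 0 -0.003 0 0 0")

```text
time: 20.23
eef_pos: [0.463, 0.1185, 0.0043]
tcp_rot: [1.0, 0.018, 0.001, -0.0]
contact_force: [-4.1, -0.5, 9.0]
opening: 0.198
```

>>> jog_arm(commands="0 0 0 0 0 0; 0 0 0 0 0 0; 0 0 0 0 0 0; 0 0 0 0 0 0", gripper=60)

```text
time: 20.72
eef_pos: [0.4619, 0.1185, 0.0023]
tcp_rot: [1.0, 0.018, 0.0, -0.0]
contact_force: [0.1, -0.1, -0.2]
opening: 0.597
```

```bash
python3 log.py; python3 look.py put2.png 13 '{"side":(205,180,110,100),"top":(190,150,100,110)}'
```

```text
t 20.725 q [0.0378 0.1279 2.1816 0.0006 0.8315 1.5723] p [0.4619 0.1185 0.0023] 
R [ 0.9994  0.0359  0.0006  0.0359 -0.9994  0.0005  0.0006 -0.0004 -1.    ] F [ 0.1208 -0.1309 -0.1961] T [ 0.0518 -0.0706  0.0561] open 0.59681995254422
```

View pics/put2.png

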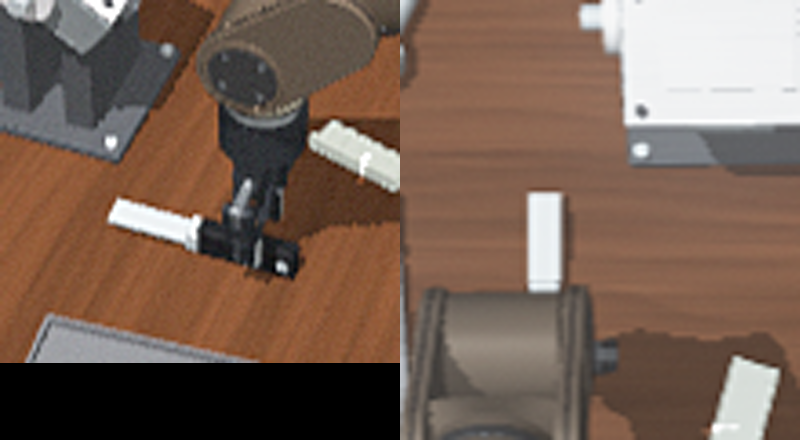

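```bash
python3 - <<'E'
from bfit import *
run("13",{"side":(225,220,45,35),"top":(215,190,40,40)},M(Rz(.037),[.49,.1195,.017]))
E
```

```text
('top',) dx dy dz pitch yaw [ 0.0018 -0.0005  0.      0.     -0.001 ] err 0.8388308115089604 was 3.9099515284430097
('side',) dx dy dz pitch yaw [0.0009 0.     0.0021 0.0206 0.    ] err 1.1412727341534734 was 1.6100516941236414
('top', 'side') dx dy dz pitch yaw [ 0.0011 -0.0012 -0.0024 -0.0245  0.0083] err 2.74978472340943 was 5.520003222566651
```

>>> jog_arm(commands="0.01 0.0002 0.004 0 0 0; 0.022 0.0005 0.004 0 0.05 0; 0.033 0.0007 0.004 0 0.1 0; 0.0377 0.0008 0.001 0 0.1 0; 0.0377 0.0008 -0.0015 0 0.1 0; 0.0377 0.0008 -0.0015 0 0.1 0; 0.0377 0.0008 -0.0015 0 0.1 0")

```text
time: 21.7
eef_pos: [0.499, 0.1194, 0.0008]
tcp_rot: [0.999, 0.018, -0.05, -0.001]
contact_force: [-0.4, 0.1, -0.1]
opening: 0.599
```

>>> jog_arm(commands="0 0 0 0 0 0; 0 0 0 0 0 0; 0 0 0 0 0 0; 0 0 0 0 0 0; 0 0 0 0 0 0", gripper=0, grip_force=60)

```text
time: 22.32
eef_pos: [0.5, 0.1195, 0.0013]
tcp_rot: [0.999, 0.018, -0.049, -0.001]
contact_force: [-0.4, -0.3, 3.7]
opening: 0.204
```

```bash
python3 log.py
```

```text
t 22.325 q [0.0347 0.2586 2.0296 0.005  0.9522 1.5666] p [0.5    0.1195 0.0013] 
R [ 0.9945  0.0357 -0.0988  0.0359 -0.9994  0.0006 -0.0987 -0.0042 -0.9951] F [-0.4119 -0.2935  3.7476] T [ 0.1449  0.2418 -0.0035] open 0.20431691906453364
```

>>> jog_arm(commands="0 0 0 0 0 0; 0 0 0 0 0 0; 0 0 0 0 0 0", grip_force=90)

```text
time: 22.7
eef_pos: [0.5002, 0.1195, 0.0015]
tcp_rot: [0.999, 0.018, -0.049, -0.001]
contact_force: [-1.1, 1.1, 4.7]
opening: 0.193
```

>>> jog_arm(commands="0 0 0.015 0 0 0; 0 0 0.04 0 0 0; 0 0 0.07 0 0 0; 0 0 0.1 0 0 0; 0 0 0.1 0 0 0; 0 0 0.1 0 0 0")

```text
time: 23.45
eef_pos: [0.4988, 0.1192, 0.0997]
tcp_rot: [0.999, 0.018, -0.05, -0.001]
contact_force: [-0.3, 1.2, -1.0]
opening: 0.195
```

```bash
python3 log.py;  python3 look.py lift2.png 14 '{"side":(205,160,110,100),"top":(190,150,100,110)}'
```

```text
t 23.45 q [0.0345 0.1042 1.9938 0.0041 1.1444 1.5675] p [0.4988 0.1192 0.0997] 
R [ 0.9943  0.0357 -0.1008  0.0359 -0.9994  0.0003 -0.1007 -0.0039 -0.9949] F [-0.333   1.2028 -1.0038] T [-0.0249 -0.0772  0.001 ] open 0.19517124585115683
```

View pics/lift2.png

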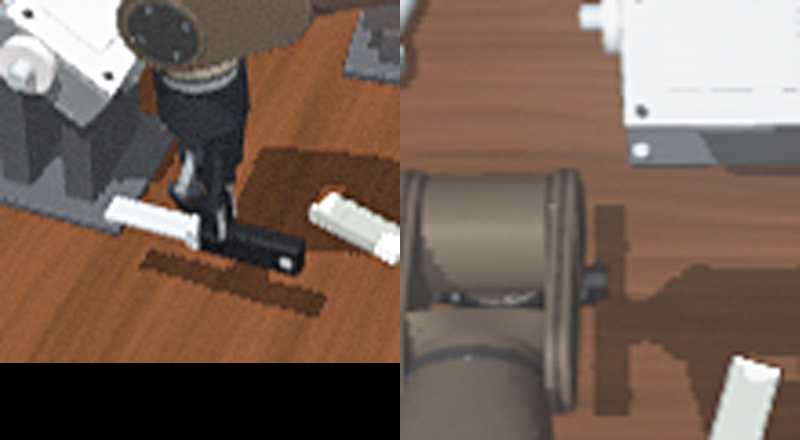

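```bash
python3 - <<'E'
s=open("plan2.py").read()
a=s.index("Tg=M(");b=s.index("# ortho")
s=s[:a]+"Tg=M(np.array([.9945,.0357,-.0988,.0359,-.9994,.0006,-.0987,-.0042,-.9951]).reshape(3,3),[.5002,.1195,.0015])\n"+s[b:]
s=s.replace("Tb=M(Rz(-.01),[.4535,.3049,.021])","Tb=M(Rz(.0365),[.4915,.1192,.017])")
open("plan2.py","w").write(s)
E
python3 - <<'E'
from plan2 import *
print(B)
T0,q=cur();print(T0[:3,3])
for T in (tool(-.02,dz=.07),tool(-.02),tool(.026),tool(.026,.5),tool(.026,1.2),tool(-.04,1.2)):
    q,e=ik(T,q);print(T[:3,3],"q",q,round(e,5),"delta",delta(T,T0))
E
```

```text
[[ 0.9951 -0.0004 -0.0987 -0.0102]
 [-0.0008 -1.     -0.0042  0.    ]
 [-0.0987  0.0042 -0.9951 -0.0146]
 [ 0.      0.      0.      1.    ]]
[0.4983 0.1192 0.099 ]
[ 0.509  -0.0349  0.1382] q [-0.3814 -0.3131  2.3633  0.3433  0.6472  0.9233] 0.0 delta [ 0.0107 -0.1542  0.0392  0.0228 -0.6142  0.0006]
[ 0.5491 -0.0334  0.0809] q [-0.3407 -0.0977  2.31    0.4082  0.4837  0.8722] 0.0 delta [ 0.0508 -0.1527 -0.0182  0.0228 -0.6142  0.0006]
[ 0.5868 -0.032   0.1072] q [-0.3092 -0.0536  2.2113  0.3465  0.525   0.9635] 0.0 delta [ 0.0884 -0.1513  0.0082  0.0228 -0.6142  0.0006]
[ 0.5399 -0.0338  0.1992] q [-0.254  -0.013   1.9183  0.008   1.2261  1.2775] 0.0 delta [ 0.0416 -0.153   0.1002  0.0044 -0.1145  0.0005]
[ 0.5583 -0.0331  0.341 ] q [-0.1757  0.3766  1.3292 -0.1518  2.1083  1.3279] 0.0 delta [ 0.0599 -0.1523  0.242  -0.0213  0.585   0.0004]
[ 0.5034 -0.0351  0.3777] q [-0.1929  0.2388  1.4348 -0.1674  2.1373  1.302 ] 0.0 delta [ 0.0051 -0.1544  0.2787 -0.0213  0.585   0.0004]
```

>>> jog_arm(commands="-0.015 -0.02 0.03 0 -0.05 0; -0.025 -0.05 0.06 0.005 -0.15 0; -0.03 -0.08 0.08 0.01 -0.28 0; -0.025 -0.11 0.08 0.015 -0.4 0; -0.015 -0.14 0.07 0.02 -0.52 0; -0.005 -0.1542 0.055 0.0228 -0.6 0.0006; 0.0107 -0.1542 0.0392 0.0228 -0.6142 0.0006; 0.0107 -0.1542 0.0392 0.0228 -0.6142 0.0006; 0.0107 -0.1542 0.0392 0.0228 -0.6142 0.0006")

```text
time: 24.68
eef_pos: [0.5101, -0.0346, 0.1398]
tcp_rot: [0.967, 0.018, 0.254, -0.007]
contact_force: [0.0, -0.6, -0.4]
opening: 0.193
```

```bash
python3 log.py; python3 st.py; python3 look.py hov2.png 15 '{"side":(205,140,90,90),"top":(240,140,66,90)}'; python3 bfit.py 15 '{"side":(250,155,40,45),"top":(255,175,45,65)}'
```

```text
t 24.675 q [-0.3805 -0.3134  2.3609  0.3445  0.6483  0.9234] p [ 0.5101 -0.0346  0.1398] 
R [ 0.8702  0.0394  0.4911  0.0321 -0.9992  0.0232  0.4917 -0.0044 -0.8708] F [ 0.0304 -0.6454 -0.3986] T [-0.015   0.3139 -0.0176] open 0.19259014232545038
tip in slot frame [-0.0182  0.0003  0.0709] rot [ 0.0008 -0.002   0.0002]
('top',) dx dy dz pitch yaw [-0.0006  0.0008  0.      0.     -0.0112] err 0.820340969609282 was 1.9236180268763008
('side',) dx dy dz pitch yaw [-0.0021  0.     -0.0012  0.0001  0.    ] err 0.5197292595448456 was 3.2918516447172212
('top', 'side') dx dy dz pitch yaw [-0.0013  0.0001 -0.0021 -0.0065 -0.006 ] err 1.6381216697567682 was 5.215469671593522
```

View pics/hov2.png

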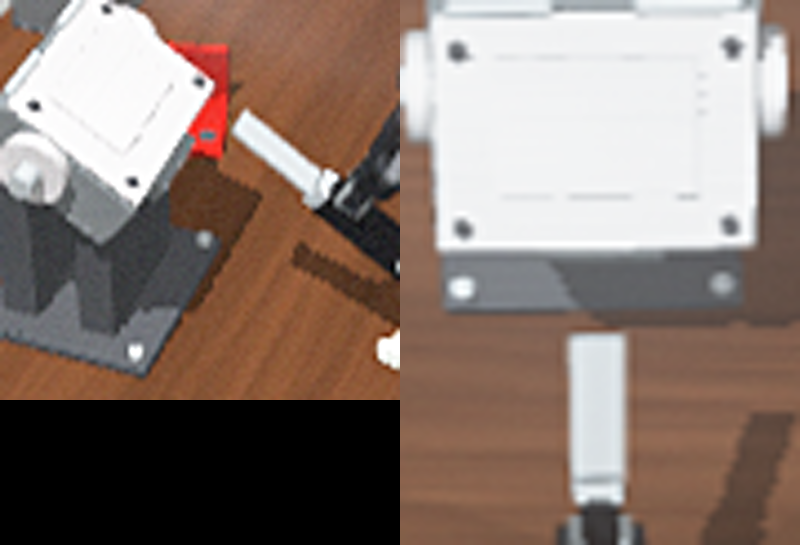

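```bash
cat > cov.py <<'E'
from bfit import *
def coverfit(k,th0s=(0,.05,.15),names=("top","side"),rois={"top":(240,110,66,80),"side":(195,110,70,95)},clean=True):
    cams={n:h.load(n+k+".npz") for n in names}
    def err(t,nn):
        e=0
        for n in nn:
            c=cams[n];u,v,w,hh=rois[n];f=c["frame"][v:v+hh,u:u+w].astype(float).min(2)
            Q=R.from_rotvec(C[:,1]*t).as_matrix()
            def q(a,b,W): 
                P=np.array([[x-.127,y,.003] for x in(a,b) for y in(-W,W)]);return hullmask(c,(P@C.T)@Q.T+Hg,(hh,w),(u,v))
            m=q(.002,.115,.078);N=q(-.015,.07,.078)
            b=soft(f,185 if n=="top" else 172,232);b=np.where(q(.012,.1,.068)>.5,1,b);e+=((m-b)**2*N).sum()
        return e
    for nn in [(n,) for n in names]+[names]:
        ts=np.linspace(-.05,.35,81);es=[err(t,nn) for t in ts];i=int(np.argmin(es));print(nn,"theta",ts[i],es[i])
import sys
if __name__=="__main__":
    for k in sys.argv[1:]: print(k);coverfit(k)
E
python3 cov.py 4 15
```

```text
4
('top',) theta -0.020000000000000007 12.662612260548224
('side',) theta 0.0049999999999999906 10.026220109727648
('top', 'side') theta -0.020000000000000007 24.906447218094883
15
('top',) theta -1.3877787807814457e-17 17.475357625537352
('side',) theta 0.01999999999999999 8.77052995469835
('top', 'side') theta -1.3877787807814457e-17 28.07942875523028
```

```bash
python3 - <<'E'
from plan2 import *
T0,q=cur();print(T0[:3,3],delta(tool(-.02),T0))
E
python3 st.py
```

```text
[ 0.5106 -0.0347  0.1408] [ 0.0385  0.0012 -0.0599  0.0002  0.0041 -0.0008]
tip in slot frame [-0.0172  0.0003  0.0716] rot [ 0.0002 -0.004   0.0008]
```

>>> jog_arm(commands="0.01 0.0003 -0.015 0 0.002 0; 0.02 0.0006 -0.03 0 0.004 0; 0.03 0.0009 -0.045 0 0.004 0; 0.035 0.001 -0.054 0 0.004 0; 0.0385 0.0012 -0.0595 0 0.004 0; 0.0385 0.0012 -0.0595 0 0.004 0; 0.0385 0.0012 -0.0595 0 0.004 0; 0.0385 0.0012 -0.0595 0 0.004 0")

```text
time: 25.78
eef_pos: [0.5491, -0.0338, 0.0812]
tcp_rot: [0.967, 0.018, 0.253, -0.007]
contact_force: [-0.0, -0.6, -0.8]
opening: 0.193
```

```bash
python3 st.py; python3 look.py p5.png 16 '{"side":(205,150,80,80),"top":(240,150,66,80)}';python3 bfit.py 16 '{"side":(235,160,40,45),"top":(255,175,45,60)}';python3 st.py; python3 log.py
```

```text
tip in slot frame [-0.0198 -0.0003  0.0003] rot [-0.0001 -0.0005  0.0002]
('top',) dx dy dz pitch yaw [-0.0015 -0.      0.      0.     -0.0035] err 2.9175626025100225 was 3.8597163399763503
('side',) dx dy dz pitch yaw [-0.0016  0.     -0.0012 -0.0103  0.    ] err 2.5266961604404274 was 3.173365799827547
('top', 'side') dx dy dz pitch yaw [-0.0015 -0.0003 -0.0018 -0.0082 -0.0047] err 5.480518714125809 was 7.033082139803897
tip in slot frame [-0.0199 -0.0003  0.0002] rot [-0.     -0.0002  0.0001]
t 25.875 q [-0.3415 -0.0982  2.3101  0.4087  0.4842  0.8712] p [ 0.549  -0.0337  0.0811] 
R [ 0.8711  0.0388  0.4896  0.0319 -0.9992  0.0223  0.4901 -0.0038 -0.8717] F [-0.5451  0.8492 -0.9518] T [-0.0129  0.3363 -0.0045] open 0.19301339016017585
```

>>> jog_arm(commands="0.004 0.0001 0.0028 0 0 0; 0.008 0.0003 0.0056 0 0 0; 0.012 0.0004 0.0084 0 0 0; 0.0155 0.0006 0.0109 0 0 0; 0.019 0.0007 0.0133 0 0 0; 0.0225 0.0008 0.0158 0 0 0; 0.026 0.001 0.0182 0 0 0; 0.0295 0.0011 0.0207 0 0 0; 0.033 0.0012 0.0231 0 0 0; 0.036 0.0013 0.0252 0 0 0; 0.0381 0.0014 0.0267 0 0 0; 0.0381 0.0014 0.0267 0 0 0; 0.0381 0.0014 0.0267 0 0 0", grip_force=100)

```text
time: 27.5
eef_pos: [0.5868, -0.0322, 0.1071]
tcp_rot: [0.967, 0.018, 0.253, -0.007]
contact_force: [-0.1, -0.4, -0.9]
opening: 0.189
```

```bash
python3 st.py; python3 log.py; python3 look.py ins2.png 17 '{"side":(205,150,80,80),"top":(240,150,66,80)}';python3 - <<'E'
from plan2 import *
A=tool(.0265)
T0,q=cur();print("meas->nominal",delta(A,T0))
for t in [.03,.06,.09,.12,.15,.18,.21,.24]+list(np.arange(.29,1.25,.05)):
    T=tool(.0265,t);print(round(t,2)," ".join("%.4f"%v for v in delta(T,A)))
E
```

```text
tip in slot frame [ 0.026  -0.0001 -0.0002] rot [ 0.0004  0.0009 -0.0001]
t 27.5 q [-0.3094 -0.0528  2.2105  0.3463  0.526   0.9636] p [ 0.5868 -0.0322  0.1071] 
R [ 0.8716  0.0388  0.4886  0.0318 -0.9992  0.0227  0.4891 -0.0042 -0.8722] F [-0.089  -0.3521 -0.9467] T [-0.0332  0.3062 -0.0023] open 0.1892531534257434
meas->nominal [ 0.0003  0.0002  0.0004 -0.0003 -0.0009 -0.0001]
0.03 -0.0040 -0.0001 0.0047 -0.0011 0.0300 0.0000
0.06 -0.0080 -0.0003 0.0096 -0.0022 0.0600 0.0000
0.09 -0.0117 -0.0004 0.0146 -0.0033 0.0899 0.0000
0.12 -0.0153 -0.0006 0.0197 -0.0044 0.1199 0.0000
0.15 -0.0188 -0.0007 0.0249 -0.0055 0.1499 0.0000
0.18 -0.0221 -0.0008 0.0302 -0.0067 0.1799 0.0000
0.21 -0.0252 -0.0009 0.0356 -0.0078 0.2099 0.0000
0.24 -0.0282 -0.0010 0.0411 -0.0089 0.2398 0.0000
0.29 -0.0328 -0.0012 0.0504 -0.0107 0.2898 0.0000
0.34 -0.0369 -0.0014 0.0600 -0.0126 0.3398 0.0000
0.39 -0.0405 -0.0015 0.0697 -0.0144 0.3897 0.0000
0.44 -0.0436 -0.0016 0.0796 -0.0163 0.4397 0.0000
0.49 -0.0463 -0.0017 0.0897 -0.0181 0.4897 0.0000
0.54 -0.0484 -0.0018 0.0999 -0.0200 0.5396 0.0000
0.59 -0.0500 -0.0019 0.1101 -0.0218 0.5896 0.0000
0.64 -0.0511 -0.0019 0.1205 -0.0237 0.6396 0.0000
0.69 -0.0517 -0.0019 0.1309 -0.0255 0.6895 0.0000
0.74 -0.0518 -0.0019 0.1413 -0.0274 0.7395 0.0000
0.79 -0.0513 -0.0019 0.1517 -0.0292 0.7895 0.0000
0.84 -0.0504 -0.0019 0.1620 -0.0311 0.8394 0.0000
0.89 -0.0489 -0.0018 0.1723 -0.0329 0.8894 0.0000
0.94 -0.0469 -0.0017 0.1825 -0.0348 0.9394 0.0000
0.99 -0.0444 -0.0016 0.1926 -0.0366 0.9893 0.0000
1.04 -0.0414 -0.0015 0.2026 -0.0385 1.0393 0.0000
1.09 -0.0379 -0.0014 0.2124 -0.0403 1.0893 0.0000
1.14 -0.0339 -0.0013 0.2220 -0.0422 1.1392 0.0000
1.19 -0.0294 -0.0011 0.2314 -0.0440 1.1892 0.0000
1.24 -0.0245 -0.0009 0.2405 -0.0459 1.2392 0.0000
```

View pics/ins2.png

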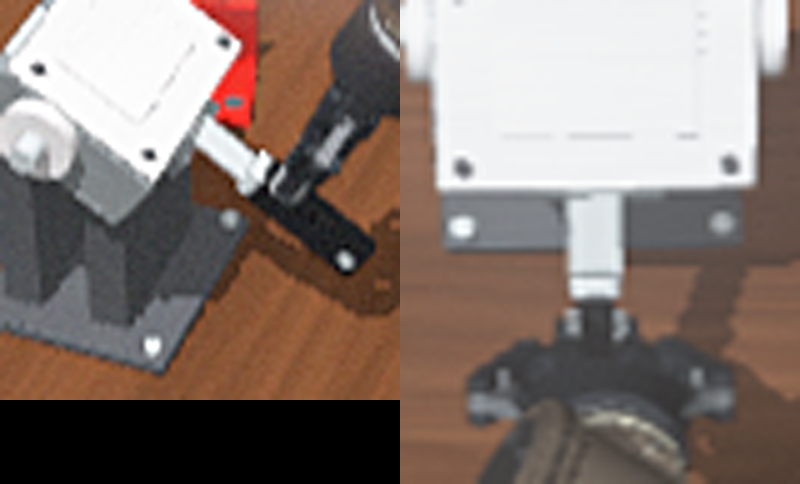

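>>> jog_arm(commands="-0.002 -0.0001 0.0023 -0.0005 0.015 0; -0.004 -0.0001 0.0047 -0.0011 0.03 0; -0.006 -0.0002 0.0071 -0.0016 0.045 0; -0.008 -0.0003 0.0096 -0.0022 0.06 0; -0.0098 -0.0004 0.0121 -0.0027 0.075 0; -0.0117 -0.0004 0.0146 -0.0033 0.09 0; -0.0117 -0.0004 0.0146 -0.0033 0.09 0")

```text
time: 28.48
eef_pos: [0.5754, -0.0327, 0.1221]
tcp_rot: [0.978, 0.018, 0.209, -0.006]
contact_force: [1.8, 0.0, -2.4]
opening: 0.186
```

```bash
python3 st.py; python3 log.py; python3 look.py lv2.png 18 '{"side":(195,130,90,90),"top":(230,130,80,100)}'; python3 cov.py 18
```

```text
tip in slot frame [ 0.0262 -0.0002  0.009 ] rot [0.0002 0.0906 0.0001]
t 28.475 q [-0.3014 -0.0687  2.1705  0.232   0.6542  1.0749] p [ 0.5754 -0.0327  0.1221] 
R [ 0.9119  0.0385  0.4086  0.0334 -0.9993  0.0195  0.4091 -0.0041 -0.9125] F [ 1.8488  0.0297 -2.3568] T [ 0.0103  0.2006 -0.0133] open 0.1857859729522374
18
('top',) theta 0.029999999999999985 43.12251487583421
('side',) theta 0.01999999999999999 29.310194668240015
('top', 'side') theta 0.029999999999999985 72.63736774719924
```

View pics/lv2.png

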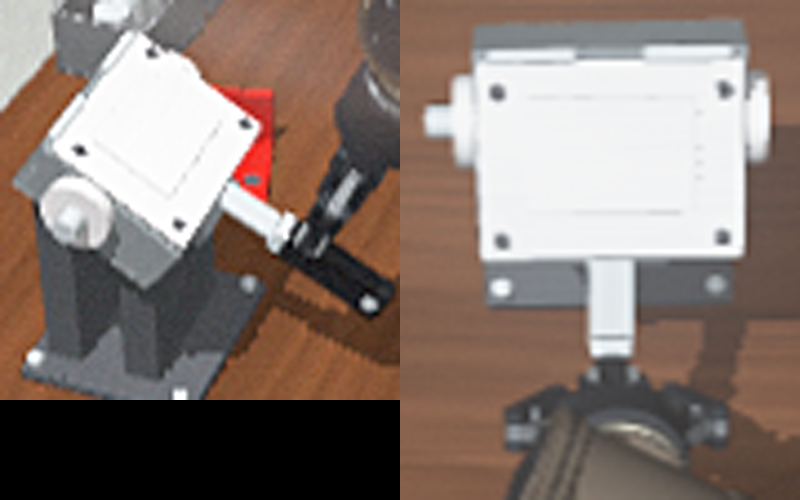

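```bash
python3 - <<'E'
from bfit import *
cams={n:h.load(n+"18.npz") for n in("top","side")}
T0,q=cur();Tb=T0@B
# side: fit handle+visible blade pitch
rois={"side":(240,165,50,60)}
c=cams["side"];u,v,w,hh=rois["side"];F=c["frame"][v:v+hh,u:u+w].astype(float);f=F.mean(2);sat=F.max(2)-F.min(2)
def err(p):
    dx,dz,pit=p;T=Tb@M(Ry(pit),[dx,0,dz]);tr=lambda P:P@T[:3,:3].T+T[:3,3]
    H=hullmask(c,tr(box(-.065,.03,.02,-.017,.017)),(hh,w),(u,v));N=hullmask(c,tr(box(-.073,-.015,.036,-.022,.022)),(hh,w),(u,v))
    d=(1-soft(f,45,75))*(1-soft(sat,20,35));e=((H-d)**2*N).sum()
    m=hullmask(c,tr(box(.042,.115,.026,-.002,.002)),(hh,w),(u,v));N=hullmask(c,tr(box(.048,.08,.045,-.002,.002)),(hh,w),(u,v))
    b=soft(f,130,200);return e+((m-b)**2*N).sum()
r=min((nm(err,np.array([0,0,a]),np.array([.003,.003,.05]),()) for a in(-.1,0,.1)),key=lambda r:r.fun);print(r.x,r.fun,err([0,0,0]))
im=__import__("cv2").resize(c["frame"][v:v+hh,u:u+w][:,:,::-1],None,fx=8,fy=8,interpolation=0)
import cv2
for p,col in(([0,0,0],(0,0,255)),(r.x,(0,255,0))):
    T=Tb@M(Ry(p[2]),[p[0],0,p[1]])
    for P in(box(-.065,.030,.020,-.017,.017),box(.04,.115,.026,-.002,.002)):
        q=h.proj(c,P@T[:3,:3].T+T[:3,3]);cv2.polylines(im,[cv2.convexHull(np.round((q-[u,v])*8+4).astype(np.int32))],True,col,1)
cv2.imwrite("pics/ov.png",im)
E
```

```text
[ 0.0012 -0.0013 -0.0101] 34.72196209794473 39.624046645407105
```

View pics/ov.png

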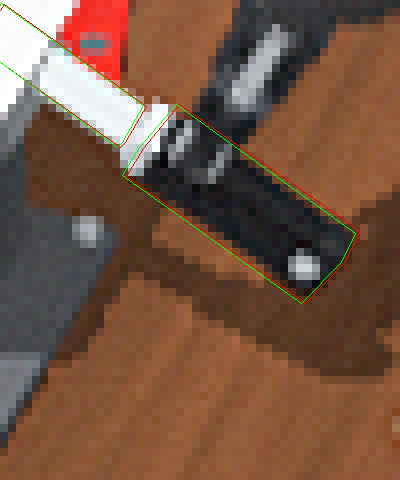

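```bash
python3 - <<'E'
from plan2 import *
for t0,ts in((.09,np.arange(.12,.49,.03)),(.48,np.arange(.52,1.26,.04))):
  A=tool(.0265,t0);print(t0)
  print("; ".join(" ".join("%.4f"%v for v in delta(tool(.0265,t),A)) for t in ts))
E
```

```text
0.09
-0.0036 -0.0001 0.0051 -0.0011 0.0300 -0.0000; -0.0071 -0.0003 0.0103 -0.0022 0.0600 0.0000; -0.0104 -0.0004 0.0156 -0.0033 0.0899 -0.0000; -0.0135 -0.0005 0.0210 -0.0044 0.1199 0.0000; -0.0165 -0.0006 0.0265 -0.0055 0.1499 0.0000; -0.0193 -0.0007 0.0320 -0.0067 0.1799 0.0000; -0.0219 -0.0008 0.0377 -0.0078 0.2099 0.0000; -0.0244 -0.0009 0.0434 -0.0089 0.2398 0.0000; -0.0267 -0.0010 0.0492 -0.0100 0.2698 0.0000; -0.0288 -0.0011 0.0551 -0.0111 0.2998 0.0000; -0.0307 -0.0011 0.0610 -0.0122 0.3298 0.0000; -0.0325 -0.0012 0.0670 -0.0133 0.3598 0.0000; -0.0341 -0.0013 0.0731 -0.0144 0.3897 0.0000
0.48
-0.0018 -0.0001 0.0081 -0.0015 0.0400 -0.0000; -0.0033 -0.0001 0.0163 -0.0030 0.0799 -0.0000; -0.0045 -0.0002 0.0245 -0.0044 0.1199 -0.0000; -0.0053 -0.0002 0.0328 -0.0059 0.1599 0.0000; -0.0059 -0.0002 0.0411 -0.0074 0.1999 0.0000; -0.0060 -0.0002 0.0494 -0.0089 0.2398 0.0000; -0.0059 -0.0002 0.0578 -0.0104 0.2798 0.0000; -0.0054 -0.0002 0.0661 -0.0118 0.3198 0.0000; -0.0046 -0.0002 0.0744 -0.0133 0.3598 -0.0000; -0.0034 -0.0001 0.0826 -0.0148 0.3997 0.0000; -0.0020 -0.0001 0.0908 -0.0163 0.4397 -0.0000; -0.0002 -0.0000 0.0989 -0.0178 0.4797 -0.0000; 0.0020 0.0001 0.1070 -0.0192 0.5196 -0.0000; 0.0044 0.0002 0.1149 -0.0207 0.5596 -0.0000; 0.0072 0.0003 0.1228 -0.0222 0.5996 -0.0000; 0.0102 0.0004 0.1305 -0.0237 0.6396 -0.0000; 0.0136 0.0005 0.1381 -0.0252 0.6795 -0.0000; 0.0173 0.0006 0.1456 -0.0266 0.7195 -0.0000; 0.0213 0.0008 0.1529 -0.0281 0.7595 -0.0000
```

>>> jog_arm(commands="-0.0036 -0.0001 0.0051 -0.0011 0.03 0; -0.0071 -0.0003 0.0103 -0.0022 0.06 0; -0.0104 -0.0004 0.0156 -0.0033 0.09 0; -0.0135 -0.0005 0.021 -0.0044 0.12 0; -0.0165 -0.0006 0.0265 -0.0055 0.15 0; -0.0193 -0.0007 0.032 -0.0067 0.18 0; -0.0219 -0.0008 0.0377 -0.0078 0.21 0; -0.0244 -0.0009 0.0434 -0.0089 0.24 0; -0.0267 -0.001 0.0492 -0.01 0.27 0; -0.0288 -0.0011 0.0551 -0.0111 0.3 0; -0.0307 -0.0011 0.061 -0.0122 0.33 0; -0.0325 -0.0012 0.067 -0.0133 0.36 0; -0.0341 -0.0013 0.0731 -0.0144 0.39 0; -0.0341 -0.0013 0.0731 -0.0144 0.39 0")

```text
time: 30.32
eef_pos: [0.5408, -0.0339, 0.1944]
tcp_rot: [1.0, 0.018, 0.015, -0.003]
contact_force: [-0.2, -0.3, -2.2]
opening: 0.185
```

```bash
python3 st.py; python3 log.py; python3 look.py lv3.png 19 '{"side":(195,110,100,100),"top":(230,120,80,110)}'
```

```text
tip in slot frame [ 0.0334 -0.0001  0.0467] rot [ 0.0006  0.4823 -0.    ]
t 30.325 q [-0.2567 -0.0177  1.9322  0.0142  1.2002  1.2723] p [ 0.5408 -0.0339  0.1944] 
R [ 0.9989  0.0369  0.0295  0.0368 -0.9993  0.0059  0.0297 -0.0048 -0.9995] F [-0.2404 -0.2923 -2.2199] T [-0.0321  0.2176  0.0286] open 0.18453253577831566
```

View pics/lv3.png

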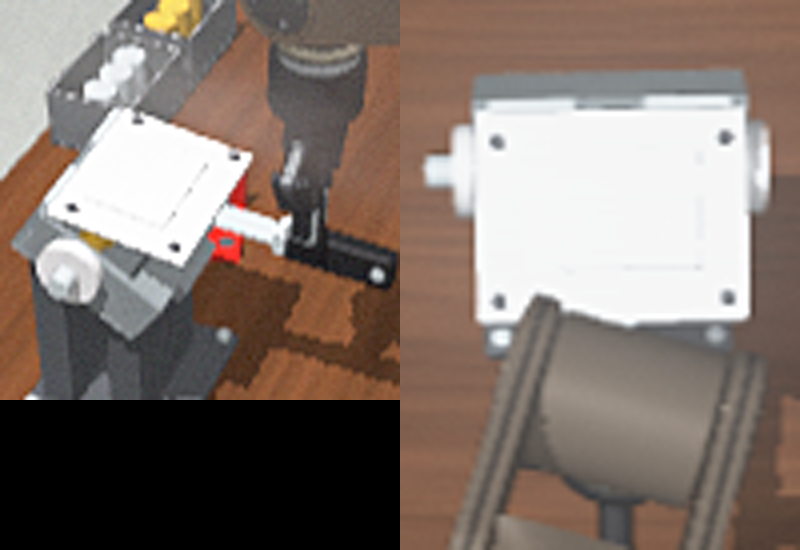

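The cover is following at about 25°, and the blade is straight in the grip. Continuing.

>>> jog_arm(commands="-0.0018 -0.0001 0.0081 -0.0015 0.04 0; -0.0033 -0.0001 0.0163 -0.003 0.08 0; -0.0045 -0.0002 0.0245 -0.0044 0.12 0; -0.0053 -0.0002 0.0328 -0.0059 0.16 0; -0.0059 -0.0002 0.0411 -0.0074 0.2 0; -0.006 -0.0002 0.0494 -0.0089 0.24 0; -0.0059 -0.0002 0.0578 -0.0104 0.28 0; -0.0054 -0.0002 0.0661 -0.0118 0.32 0; -0.0046 -0.0002 0.0744 -0.0133 0.36 0; -0.0034 -0.0001 0.0826 -0.0148 0.4 0; -0.002 -0.0001 0.0908 -0.0163 0.44 0; -0.0002 0 0.0989 -0.0178 0.48 0; 0.002 0.0001 0.107 -0.0192 0.52 0; 0.0044 0.0002 0.1149 -0.0207 0.56 0; 0.0072 0.0003 0.1228 -0.0222 0.6 0; 0.0102 0.0004 0.1305 -0.0237 0.64 0; 0.0136 0.0005 0.1381 -0.0252 0.68 0; 0.0173 0.0006 0.1456 -0.0266 0.72 0; 0.0213 0.0008 0.1529 -0.0281 0.76 0; 0.0213 0.0008 0.1529 -0.0281 0.76 0")

```text
time: 32.92
eef_pos: [0.563, -0.0332, 0.3471]
tcp_rot: [0.934, 0.016, -0.356, 0.004]
contact_force: [-0.9, 0.1, -1.8]
opening: 0.189
```

```bash
python3 log.py; python3 look.py lv4.png 20 '{"side":(195,80,110,120),"top":(230,110,80,110)}'
```

```text
t 32.925 q [-0.1724  0.4076  1.291  -0.1612  2.1551  1.3242] p [ 0.563  -0.0332  0.3471] 
R [ 0.7457  0.0339 -0.6654  0.0275 -0.9994 -0.0201 -0.6657 -0.0034 -0.7462] F [-0.8718  0.0687 -1.8257] T [ 0.0053 -0.3866  0.0053] open 0.18949921762220198
```

View pics/lv4.png

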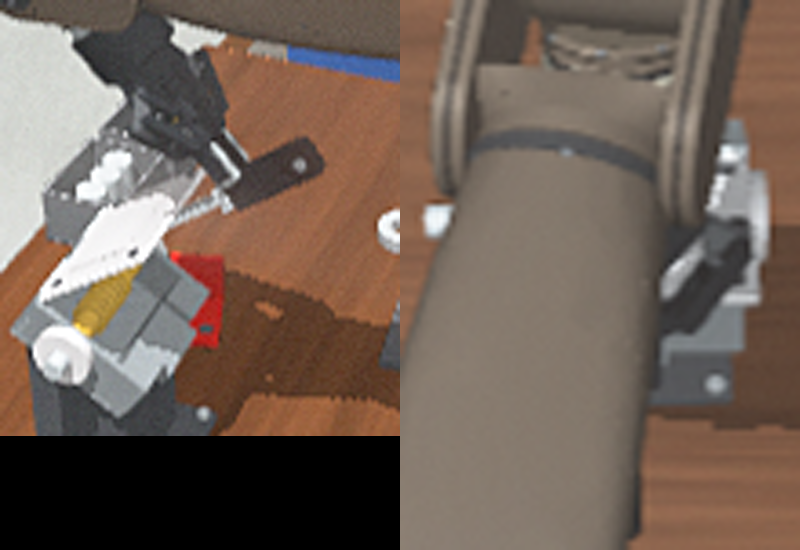

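```bash
cat > ang.py <<'E'
from bfit import *
import sys
for n in sys.argv[2:]:
    c=h.load(n+sys.argv[1]+".npz");X=h.cloud(c).reshape(-1,3);Q=(X-Hg)@C   # case frame about hinge
    r=np.hypot(Q[:,0],Q[:,2]);th=np.arctan2(Q[:,2],-Q[:,0])
    br=c["frame"].reshape(-1,3).min(1)>150
    m=br&(r>.04)&(r<.115)&(abs(Q[:,1])<.072)&(th>.3)&(th<1.8)
    print(n,m.sum(),"angle (deg) pcts",np.degrees(np.percentile(th[m],[10,25,50,75,90])))
    q=Q[m]
    for _ in range(5):
        ce=q.mean(0);nn=np.linalg.svd(q-ce,full_matrices=False)[2][2];q=Q[m&(abs((Q-ce)@nn)<.006)]
    nn*=np.sign(nn[2]) ;print("plane normal in case frame",nn,"angle",np.degrees(np.arctan2(nn[0],nn[2])),len(q))
E
python3 ang.py 20 side; python3 ang.py 19 side top
```

```text
side 288 angle (deg) pcts [71.102  71.7763 73.4235 75.1284 76.5427]
plane normal in case frame [0.9266 0.0041 0.376 ] angle 67.91289987655414 288
side 629 angle (deg) pcts [26.5931 27.711  29.524  31.6709 33.9451]
plane normal in case frame [0.3904 0.0013 0.9206] angle 22.98183996866227 617
top 1284 angle (deg) pcts [25.5618 26.701  28.3944 30.3352 32.4188]
plane normal in case frame [0.3903 0.0019 0.9207] angle 22.97444809723967 1247
```

```bash
python3 - <<'E'
from plan2 import *
A=tool(.0265,1.24);T0,q=cur();print("meas",T0[:3,3],"nom-meas",delta(A,T0))
seq=[tool(.0265,1.21),tool(.0,1.21),tool(-.03,1.21),tool(-.06,1.21)]
tr=lambda x,y,z:M(Rz(-.01),[x,y,z])@np.linalg.inv(B)
for T in seq+[tr(.4535,.30,.18),tr(.4535,.305,.06),tr(.4535,.305,.0215)]:
    q,e=ik(T,q);print(T[:3,3],q,round(e,4),"d",delta(T,A))
E
```

```text
meas [ 0.5628 -0.0332  0.3471] nom-meas [-0.0002  0.0003  0.001  -0.0005  0.0006 -0.    ]
[ 0.5596 -0.0331  0.3426] [-0.1746  0.3847  1.319  -0.154   2.1201  1.3272] 0.0 d [-0.003  -0.0001 -0.0055  0.0011 -0.03    0.    ]
[ 0.5378 -0.0339  0.3576] [-0.1811  0.3291  1.3634 -0.1599  2.1302  1.3177] 0.0 d [-0.0249 -0.0009  0.0095  0.0011 -0.03    0.    ]
[ 0.513  -0.0348  0.3745] [-0.189   0.267   1.4099 -0.1673  2.1443  1.3056] 0.0 d [-0.0496 -0.0018  0.0264  0.0011 -0.03    0.    ]
[ 0.4883 -0.0357  0.3914] [-0.1974  0.2058  1.4526 -0.1756  2.1612  1.2919] 0.0 d [-0.0744 -0.0028  0.0433  0.0011 -0.03    0.    ]
[0.4622 0.3    0.1645] [0.3707 0.1013 1.8681 0.0426 1.2627 1.9374] 0.0 d [-0.1004  0.3329 -0.1836  0.0085 -0.6291 -0.0454]
[0.4622 0.305  0.0445] [0.379  0.2572 1.9324 0.0479 1.0424 1.9343] 0.0 d [-0.1004  0.3379 -0.3036  0.0085 -0.6291 -0.0454]
[0.4622 0.305  0.006 ] [0.379  0.3173 1.9424 0.0501 0.9724 1.9303] 0.0 d [-0.1004  0.3379 -0.3421  0.0085 -0.6291 -0.0454]
```

>>> jog_arm(commands="-0.0015 0 -0.0027 0.0005 -0.015 0; -0.003 -0.0001 -0.0055 0.001 -0.03 0; -0.0075 -0.0003 -0.0025 0.001 -0.03 0; -0.0137 -0.0005 0.0019 0.001 -0.03 0; -0.0199 -0.0007 0.006 0.001 -0.03 0; -0.0273 -0.001 0.0112 0.001 -0.03 0; -0.0372 -0.0014 0.018 0.001 -0.03 0; -0.0496 -0.0018 0.0264 0.001 -0.03 0; -0.062 -0.0023 0.0349 0.001 -0.03 0; -0.0744 -0.0028 0.0433 0.001 -0.03 0; -0.0744 -0.0028 0.0433 0.001 -0.03 0")

```text
time: 34.4
eef_pos: [0.4876, -0.036, 0.3927]
tcp_rot: [0.94, 0.016, -0.341, 0.005]
contact_force: [0.5, 0.5, -1.5]
opening: 0.184
```

```bash
python3 log.py; python3 look.py wd.png 21 '{"side":(195,60,130,140),"top":(230,110,80,110)}'; python3 ang.py 21 side;python3 - <<'E'
from plan2 import *
T0,q=cur()
tr=lambda x,y,z:M(Rz(-.01),[x,y,z])@np.linalg.inv(B)
for T in [tr(.4535,.305,.10)]: print(delta(T,T0))
E
```

```text
t 34.4 q [-0.198   0.2032  1.4528 -0.1761  2.1621  1.2915] p [ 0.4876 -0.036   0.3927] 
R [ 0.7665  0.0336 -0.6414  0.0273 -0.9994 -0.0197 -0.6417 -0.0025 -0.767 ] F [ 0.5061  0.4857 -1.4697] T [ 0.0491 -0.4592 -0.0418] open 0.18382004901472468
side 295 angle (deg) pcts [70.9907 71.6748 73.3178 74.8604 76.2531]
plane normal in case frame [0.9244 0.0028 0.3814] angle 67.580433212561 294
[-0.0259  0.3409 -0.3068  0.0079 -0.5997 -0.0454]
```

View pics/wd.png

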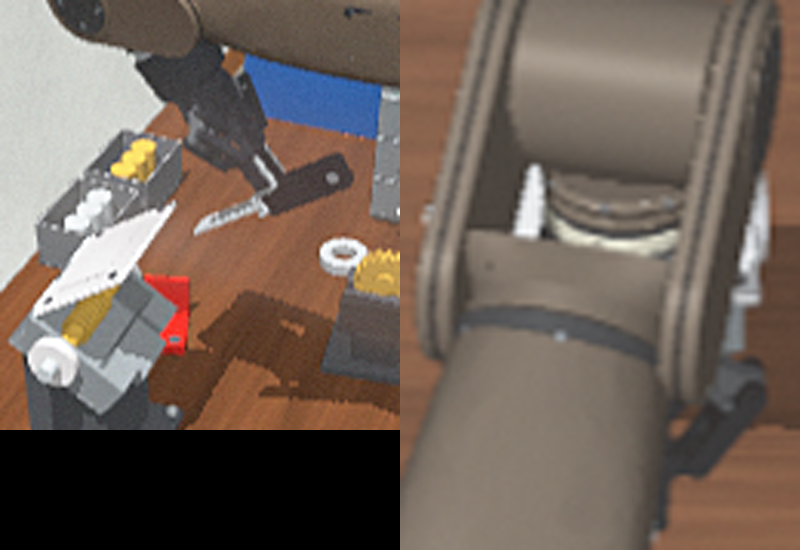

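>>> jog_arm(commands="-0.02 0 0.01 0 0 0; -0.03 0.03 0.02 0 0 0; -0.03 0.07 0.02 0 -0.05 0; -0.03 0.11 0.01 0.001 -0.12 0; -0.03 0.15 0 0.002 -0.2 -0.01; -0.03 0.19 -0.03 0.003 -0.28 -0.02; -0.03 0.23 -0.07 0.004 -0.36 -0.025; -0.03 0.27 -0.11 0.005 -0.44 -0.03; -0.028 0.31 -0.16 0.006 -0.52 -0.04; -0.026 0.335 -0.21 0.008 -0.58 -0.045; -0.0259 0.3409 -0.25 0.008 -0.6 -0.0454; -0.0259 0.3409 -0.29 0.008 -0.6 -0.0454; -0.0259 0.3409 -0.3068 0.008 -0.6 -0.0454; -0.0259 0.3409 -0.3068 0.008 -0.6 -0.0454; -0.0259 0.3409 -0.3068 0.008 -0.6 -0.0454")

```text
time: 36.38
eef_pos: [0.4637, 0.3054, 0.0863]
tcp_rot: [0.999, -0.005, -0.048, -0.003]
contact_force: [-0.3, -0.1, -0.8]
opening: 0.185
```

```bash
python3 log.py; python3 look.py tr.png 22 '{"side":(190,220,120,110),"top":(130,150,90,110)}'; python3 - <<'E'
from bfit import *
T0,q=cur();Tb=T0@B;print(Tb)
run("22",{"side":(210,245,45,40)},Tb,which=("side",))
tr=lambda x,y,z:M(Rz(-.01),[x,y,z])@np.linalg.inv(B)
print(delta(tr(.4535,.305,.0225),T0))
E
```

```text
t 36.375 q [0.3785 0.1998 1.9127 0.0463 1.1168 1.9379] p [0.4637 0.3054 0.0863] 
R [ 0.9953 -0.0111 -0.0963 -0.0105 -0.9999  0.0064 -0.0964 -0.0054 -0.9953] F [-0.3006 -0.1372 -0.8283] T [ 0.0438 -0.0804 -0.0225] open 0.1854606873915733
[[ 0.9999  0.0102 -0.003   0.455 ]
 [-0.0102  0.9999 -0.0015  0.3054]
 [ 0.003   0.0015  1.      0.102 ]
 [ 0.      0.      0.      1.    ]]
('side',) dx dy dz pitch yaw [-0.0001  0.     -0.0018 -0.0121  0.    ] err 25.93992976148956 was 27.70014596221301
('side',) dx dy dz pitch yaw [-0.0004  0.0012 -0.002  -0.0155 -0.0081] err 25.617005318155094 was 27.70014596221301
[-0.0016 -0.0004 -0.0795 -0.0015  0.003   0.0002]
```

View pics/tr.png

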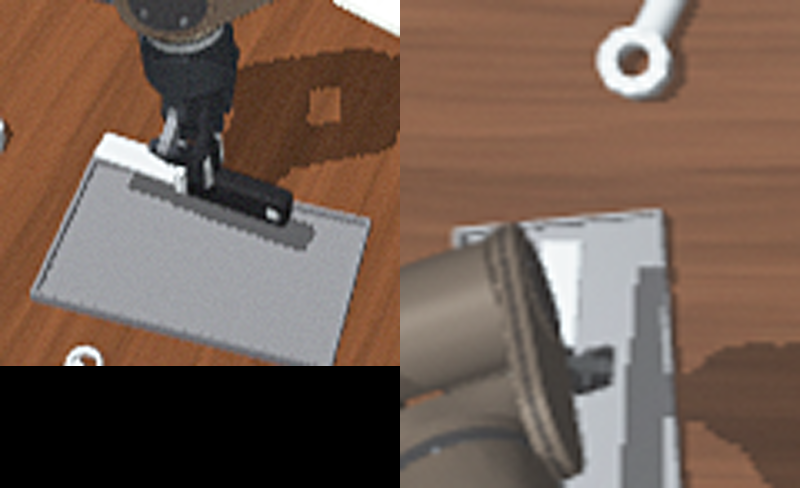

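Blade is level over the tray. Lowering, watching the force near the floor.

>>> jog_arm(commands="-0.001 0 -0.03 0 0 0; -0.001 0 -0.055 0 0 0; -0.001 0 -0.068 0 0 0; -0.001 0 -0.074 0 0 0; -0.001 0 -0.077 0 0 0; -0.001 0 -0.0785 0 0 0; -0.001 0 -0.0785 0 0 0")

```text
time: 37.35
eef_pos: [0.4616, 0.3051, 0.0065]
tcp_rot: [0.999, -0.005, -0.049, -0.003]
contact_force: [0.2, -0.4, -1.4]
opening: 0.186
```

```bash
python3 log.py
```

```text
t 37.35 q [0.3795 0.3155 1.9437 0.0504 0.9724 1.9305] p [0.4616 0.3051 0.0065] 
R [ 0.9951 -0.0107 -0.0983 -0.0102 -0.9999  0.0056 -0.0983 -0.0046 -0.9951] F [ 0.1656 -0.3989 -1.3543] T [ 0.0138 -0.0851 -0.031 ] open 0.18563213102956852
```

>>> jog_arm(commands="0 0 -0.0007 0 0 0; 0 0 -0.0012 0 0 0; 0 0 -0.0012 0 0 0")

```text
time: 37.72
eef_pos: [0.4617, 0.3052, 0.0056]
tcp_rot: [0.999, -0.005, -0.049, -0.003]
contact_force: [-1.2, 0.6, 4.2]
opening: 0.186
```

>>> jog_arm(commands="0 0 0 0 0 0; 0 0 0 0 0 0; 0 0 0 0 0 0; 0 0 0 0 0 0", gripper=55)

```text
time: 38.22
eef_pos: [0.4612, 0.3049, 0.0046]
tcp_rot: [0.999, -0.005, -0.05, -0.002]
contact_force: [0.1, -0.3, 0.3]
opening: 0.549
```

>>> jog_arm(commands="0 0 0.02 0 0 0; 0 0 0.05 0 0 0; 0 0 0.1 0 0 0; -0.01 -0.04 0.15 0 0 0; -0.03 -0.09 0.2 0 0 0; -0.03 -0.14 0.22 0 0 0; -0.03 -0.19 0.22 0 0 0; -0.03 -0.24 0.22 0 0 0; -0.03 -0.28 0.22 0 0 0; -0.03 -0.28 0.22 0 0 0")

```text
time: 39.48
eef_pos: [0.4314, 0.023, 0.2262]
tcp_rot: [0.999, -0.007, -0.048, -0.002]
contact_force: [1.4, 0.4, -0.1]
opening: 0.553
```

```bash
python3 log.py; python3 - <<'E'
from plant import vision
import cv2,numpy as np
o=[]
for n in("side","top"):
    c=vision.read_camera(n);np.savez(n+"23.npz",**c);cv2.imwrite(f"pics/fin_{n}.png",cv2.resize(c["frame"][:,:,::-1],(768,576)))
E
python3 ang.py 23 side top
```

```text
t 39.475 q [-0.1746 -0.2265  2.0633 -0.012   1.4012  1.4137] p [0.4314 0.023  0.2262] 
R [ 0.9952 -0.0152 -0.0968 -0.0147 -0.9999  0.005  -0.0969 -0.0036 -0.9953] F [ 1.3738  0.3644 -0.1033] T [-0.0082  0.0024 -0.0163] open 0.5533013229538314
side 299 angle (deg) pcts [71.2339 71.8007 73.5486 75.0278 76.6081]
plane normal in case frame [0.9254 0.0036 0.3789] angle 67.736421910743 298
top 961 angle (deg) pcts [70.4953 71.3112 72.919  74.321  76.0117]
plane normal in case frame [0.9248 0.0004 0.3804] angle 67.6439578092747 960
```

View pics/fin_side.png

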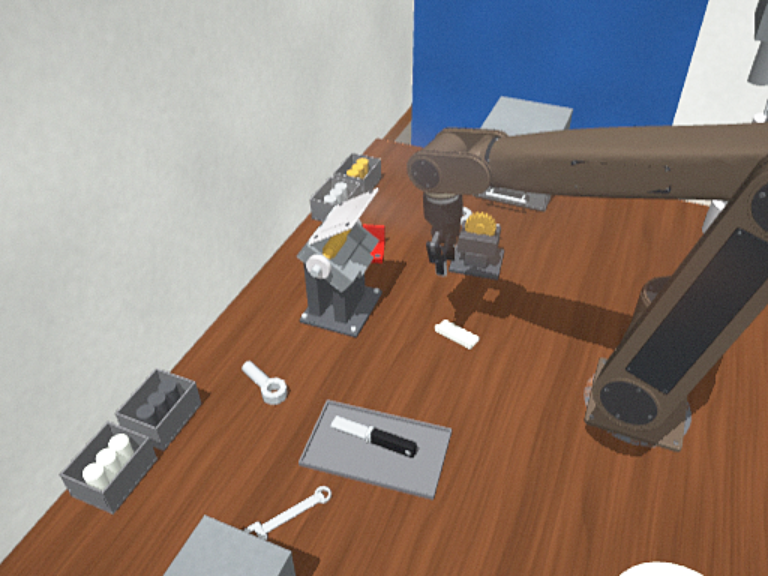

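View pics/fin_top.png

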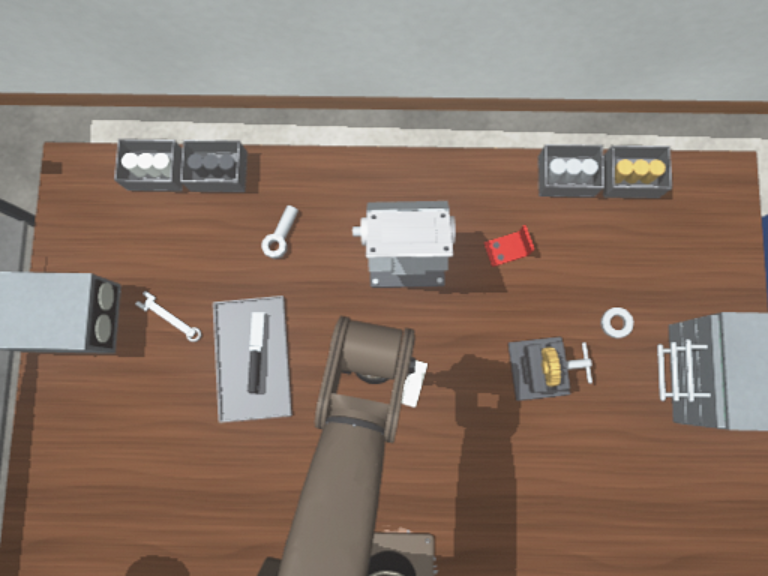

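The blade lies flat in its tray at (257,350) in the top picture. The cover stands about 68° open in both cameras, and the bystanders are at their starting pixels. Handing in.

```bash
python3 -c "
from plant import ctrl
print(ctrl.sign_off())"
```

```text
the job is handed in; nothing more can be done
None
```

The cover stands open at about 68°, the blade is back flat in its tray, and the job is handed in at about 39.6 s of the 72 s allowed. It was not a clean run: I dropped the blade once during the first levering attempt.

- **The drop:** I had gripped the handle too near the pad tips. When I began to lever, the blade slipped out and fell onto the bench in front of the case. The cover had moved only about 0.02 rad.
- **Recovery:** I picked the blade up, set it on clear bench and regripped it deeper and further forward at 90–100 N. I slid it in again, about 25 mm along the slot's slope, and levered the cover open by turning the blade about the hinge. Then I drew it out and laid it in the tray.

**Last checks:**
- **Cover:** the plane fit gives 67.7° (side) and 67.6° (top), and it did not move when the blade came out. A rougher depth reading gave about 73°; both are above 60°.
- **Blade:** it lies flat in the tray, close to where it started.
- **Bench:** the other items appear at their starting positions in the images. I compared these by eye and did not fit their positions again.
- **Gripper:** I saw no gripper contact with the cover. Forces read at the end of each move were at most about 10 N.
- **Insertion depth:** it comes from the arm pose and image fits that agree to about 2 mm, so the depth is known only to about that.

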